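# Weigh a batch of tensile test bars on the beam balance

### The job

Weigh the batch of test bars before the tensile test: lay every bar that is on the bench together in the balance pan and let go, then slide the counterpoise along the beam until the beam stands level by itself with your hand off it. After that, lay each bar flat in the tray of its own colour and slide the counterpoise fully home again; leave the other things on the bench alone.

Things in the scene. Friction and masses are not known exactly. Their poses are not given: they have to be found in the camera images.
- bar_red1_mid (a point): centre (half-way up) of a red test bar (there are up to two red ones, alike): a flat steel dumb-bell, 90 mm long (its own x), 16 mm thick (its z), with two heads painted red (each 26 mm long, 34 mm wide) and between them a bare steel waist about 38 mm long and 12 mm wide (its y). It starts flat on the bench, so this point is 8 mm above what it lies on. About 0.28 kg, differing by up to a fifth. It may be absent.
- bar_red2_mid (a point): centre (half-way up) of a red test bar (there are up to two red ones, alike): a flat steel dumb-bell, 90 mm long (its own x), 16 mm thick (its z), with two heads painted red (each 26 mm long, 34 mm wide) and between them a bare steel waist about 38 mm long and 12 mm wide (its y). It starts flat on the bench, so this point is 8 mm above what it lies on. About 0.28 kg, differing by up to a fifth. It may be absent.
- bar_blue1_mid (a point): centre (half-way up) of a blue test bar (there are up to two blue ones, alike): a flat steel dumb-bell, 90 mm long (its own x), 16 mm thick (its z), with two heads painted blue (each 26 mm long, 34 mm wide) and between them a bare steel waist about 38 mm long and 12 mm wide (its y). It starts flat on the bench, so this point is 8 mm above what it lies on. About 0.28 kg, differing by up to a fifth. It may be absent.
- bar_blue2_mid (a point): centre (half-way up) of a blue test bar (there are up to two blue ones, alike): a flat steel dumb-bell, 90 mm long (its own x), 16 mm thick (its z), with two heads painted blue (each 26 mm long, 34 mm wide) and between them a bare steel waist about 38 mm long and 12 mm wide (its y). It starts flat on the bench, so this point is 8 mm above what it lies on. About 0.28 kg, differing by up to a fifth. It may be absent.
- tray_red_in (a point): middle of the inner floor of the fixed red tray, 5 mm above the bench: 120 mm long (its x) by 130 mm wide (its y) inside, room for two bars side by side along x; walls 5 mm thick and 4 mm high above that floor.
- tray_blue_in (a point): middle of the inner floor of the fixed blue tray, 5 mm above the bench: 120 mm long (its x) by 130 mm wide (its y) inside, room for two bars side by side along x; walls 5 mm thick and 4 mm high above that floor.
- pan_mid (a point): middle of the floor of the steel balance pan, fixed on the beam and tilting with it, about 100 mm above the bench: inside 122 mm (its x, across the beam) by 200 mm (its y, along the beam), with a lip 4 mm thick and 6 mm high all round; four bars fit side by side, laid along its x and 45 mm apart. Its y axis points along the beam away from the pivot, which is 175 mm from here at the height of the pan floor; the counterpoise is on the far side of the pivot (its -y).
- beam (a joint): tilt of the balance beam (rad): 0 level, positive with the pan up, stops at -0.10 and +0.10. It settles in about a second. With the counterpoise home and the pan empty it is about level. Near level it tilts about 0.0037 rad more for every mm that the counterpoise is out from its balance point.
- poise (a joint): how far the counterpoise (1.5 kg brass block, 56 mm wide, on the beam) has been slid out, away from the pivot (m): 0 fully home, its centre 55 mm from the pivot; 0.18 fully out. It stays where it is left and takes about 4 N to slide. To balance the bars it must be somewhere between 0.05 and 0.17.
- poise_knob (a point): centre of the black knob on top of the counterpoise: 16 mm wide along the beam, 30 mm across it; its top is 19 mm above this point and the top of the brass block 21 mm below. Same axes as the pan: -y is the way outward.
- beam_tip (a point): red pointer at the outer end of the beam, 335 mm from the pivot: level with the mark when the beam is level.
- level_mark (a point): red level mark on the white post of the fixed stand, beside the pointer; 87 mm above the bench.
- load_cell: bystander: round steel load cell, 48 mm across, 40 mm high; origin under its centre
- pendant: bystander: yellow hand pendant 75 x 140 x 28 mm, lying; origin under its centre
- jaw: bystander: dark steel grip jaw 50 x 40 x 45 mm; origin under its centre
- caliper: bystander: caliper 190 mm long (its y), up to 12 mm high; origin under its centre
Things that resemble listed ones, but are neither listed nor needed, are in the scene too. What is shaped like the part that bears bar_red1_mid but orange or purple is not meant.

How it is judged:
On the way, in this order (a step that is already met when the one before it is completed fails the run):
1. all the bars lie in the balance pan, let go (x of bar_red1_mid in the frame of pan_mid between -0.035 and 0.035 m and y of bar_red1_mid in the frame of pan_mid between -0.09 and 0.09 m and z of bar_red1_mid in the frame of pan_mid between 0.003 and 0.05 m and x of bar_red2_mid in the frame of pan_mid between -0.035 and 0.035 m and y of bar_red2_mid in the frame of pan_mid between -0.09 and 0.09 m and z of bar_red2_mid in the frame of pan_mid between 0.003 and 0.05 m and x of bar_blue1_mid in the frame of pan_mid between -0.035 and 0.035 m and y of bar_blue1_mid in the frame of pan_mid between -0.09 and 0.09 m and z of bar_blue1_mid in the frame of pan_mid between 0.003 and 0.05 m and x of bar_blue2_mid in the frame of pan_mid between -0.035 and 0.035 m and y of bar_blue2_mid in the frame of pan_mid between -0.09 and 0.09 m and z of bar_blue2_mid in the frame of pan_mid between 0.003 and 0.05 m and contact force between the fingers and bar_red1 below 0.1 N and contact force between the fingers and bar_red2 below 0.1 N and contact force between the fingers and bar_blue1 below 0.1 N and contact force between the fingers and bar_blue2 below 0.1 N), for 0.3 s.
2. with all the bars in the pan and nothing touching the balance, the beam stands level and still (within 0.025 rad) (all of step 1 and value of joint beam between -0.025 and 0.025 rad and velocity of joint beam between -0.03 and 0.03 rad/s and contact force between each of the arm, the fingers and beam below 0.1 N), for 0.8 s.
At the end, for the whole second after the job is handed in: every bar lies at rest inside the tray of its own colour (its centre within 24 mm along and 52 mm across of the tray's middle, and no more than 20 mm above its floor), and the counterpoise is back home (within 10 mm) (x of bar_red1_mid in the frame of tray_red_in between -0.024 and 0.024 m and y of bar_red1_mid in the frame of tray_red_in between -0.052 and 0.052 m and z of bar_red1_mid in the frame of tray_red_in between 0.003 and 0.02 m and linear speed of each of bar_red1, bar_red2, bar_blue1, bar_blue2 below 0.03 m/s and x of bar_red2_mid in the frame of tray_red_in between -0.024 and 0.024 m and y of bar_red2_mid in the frame of tray_red_in between -0.052 and 0.052 m and z of bar_red2_mid in the frame of tray_red_in between 0.003 and 0.02 m and x of bar_blue1_mid in the frame of tray_blue_in between -0.024 and 0.024 m and y of bar_blue1_mid in the frame of tray_blue_in between -0.052 and 0.052 m and z of bar_blue1_mid in the frame of tray_blue_in between 0.003 and 0.02 m and x of bar_blue2_mid in the frame of tray_blue_in between -0.024 and 0.024 m and y of bar_blue2_mid in the frame of tray_blue_in between -0.052 and 0.052 m and z of bar_blue2_mid in the frame of tray_blue_in between 0.003 and 0.02 m and contact force between the fingers and bar_red1 below 0.1 N and contact force between the fingers and bar_red2 below 0.1 N and contact force between the fingers and bar_blue1 below 0.1 N and contact force between the fingers and bar_blue2 below 0.1 N and value of joint poise below 0.01 m); the robot touches nothing.
It fails at once if a steel load cell is shoved more than 5 cm (distance of load_cell from where it was at the start of the episode above 0.05 m).
It fails at once if the yellow hand pendant is shoved more than 5 cm (distance of pendant from where it was at the start of the episode above 0.05 m).
It fails at once if a spare grip jaw is shoved more than 5 cm (distance of jaw from where it was at the start of the episode above 0.05 m).
It fails at once if the caliper is shoved more than 5 cm (distance of caliper from where it was at the start of the episode above 0.05 m).
Of bar_red1, bar_red2, bar_blue1, bar_blue2 only 3 to 4 are there at a start; the rules pass over those that are not, and their reading is None.
At some moment in a run one of bar_red1, bar_red2, bar_blue1, bar_blue2 may be knocked a few centimetres aside while the robot is not near it.
Once in a run the grip may slacken for a moment while it holds something.
It also fails if it takes over 210 s, if anything falls off the work surface, if the arm or the gripper's body presses on something with over 40 N, if the wrist force passes 120 N, or if a joint passes its speed limit or range.

### The arm

A 6-joint arm with a two-finger parallel gripper is mounted at the origin on the work surface. World frame = base frame: x ahead of the robot, y to its left, z up, the work surface at z = 0. Lengths are in m, angles in rad, forces in N, time in s.
With the tool pointing down it reaches from about 0.275 to 0.975 m from the base axis. Payload 8.4 kg.
Tool frame: the origin (TCP) lies midway between the tips of the shut fingers; the grasp point (between the pads) lies 19 mm behind it (r.grip_point_offset is the distance from the TCP to the grasp point, in m); y points along the fingers, z is the direction in which the jaws open and shut, and the axes are right-handed (so a half turn about y gives the same grasp; the last joint's range is limited). The gripper opens to 92 mm and grips with 3 to 60 N. Pads are 20 mm wide; open, the fingers measure 128 mm over their backs; the gripper's body (75 mm by 189 mm) begins 69 mm behind the grasp point.
Start: joints at [-1.164, 0.353, 1.633, -0, 1.155, -0.002], TCP at [0.248, -0.574, 0.215] pointing down, gripper open.
Joint ranges: [-2.63, 2.63], [-0.92, 2.1], [0.06, 2.66], [-1.3, 4.44], [0, 2.69], [-3.02, 3.02]. Speed limits (rad/s): [2.22, 2.22, 2.79, 3.14, 3.14, 3.14].

### API

Orientations are given as a unit quaternion [w, x, y, z].
In Python, from plant import r gives the robot as it stands.
- The arm moves only by the tool apply_moves, never from a script. Its argument "commands" is one flat list of numbers, 5 for each row, row after row: the shift along the tool's x, y, z in mm, then the turn about the tool's y in degrees, then the opening, from 0 (shut) to 1 (fully open). In form: [x, y, z, roll, claw, x, y, z, roll, claw, ...]. A call has 1 to 8 rows; each row is the pose to reach, as a shift and turn from the pose measured when the call began, along the tool's axes at that moment; what a row does not reach only later rows make up. A row lasts 1/10 s, in which the tool goes at most 50 mm and 8.59 degrees, less where a joint would pass 70% of its speed; a pose out of reach is approached as far as the arm can. A call with a gripper value outside its range is refused whole. The fingers move at their own pace and stop on an object; "newtons" is the grip in N (left out, the last holds). Time passes only in rows, so rows that repeat a pose let the fingers close. It gives the time, the measured TCP pose, the force and the opening at its end, in the units of the state.
- r.get_state(): the state, without advancing time (a new reading comes with each control period).
- r.read_camera(name): name is "scene" or "top" or "wrist"; returns the picture (400x640x3 uint8, blue, green, red); there is no depth.
- r.camera_info(name): a dict with "mtx" (3x3 intrinsics, pixels), "rvec" (rotation vector, rad) and "tvec" (3), from world to camera coordinates, as OpenCV has them. Camera axes: x right, y down, z forward; pixel columns grow to the right and rows downward; lengths in m; the calibration is good to about 2 mm. A picture is of the moment at which its call begins: read the wrist's pose just before it. camera_info takes no time and is no camera call; for the wrist camera it gives the pose at the moment of the call.
- r.sign_off(): hands the job in, once; it reports no verdict.
The state is a dict: "clock": time; "joints": joint angles; "joint_velocities": joint speeds; "tau": joint torques, N m; "ee_pos": TCP position; "tcp_rot": TCP orientation; "contact_force": force on the tool from outside, world axes, zero at the start; "wrist_torque": the same for the moment, N m; "gripper_width": finger opening in m.
Only numpy, scipy, OpenCV 4.12 (cv2) and the standard library are available. Lean on these libraries where they do the work, as an engineer would, in place of code of your own. Each camera call takes 0.05 s, during which the arm holds its last target. There are 200 camera calls.

## Working session

There is one attempt and no reset: what is moved stays moved. The work goes in short steps, Python scripts to look and compute and a tool call to move; the robot and the scene stay as the last step left them, time stands still between calls to the robot, and variables do not carry over. Pictures are saved under pics/ and viewed, about 12 in all and at most 16, crops included, and the job is handed in when it is done.

Besides the shell and the picture viewer there is one more tool, called after "Call:" by a JSON object that holds its "method" and its "body". apply_moves: Moves the arm, as the interface text tells. Its arguments: {"type":"object","properties":{"commands":{"type":"array"},"newtons":{"type":"number"}},"required":["commands"]}

```bash
mkdir -p pics; python3 - <<'E'
from plant import r
import cv2
s=r.get_state();print({k:s[k] for k in('clock','ee_pos','tcp_rot','gripper_width')})
for n in('top','scene'):
    cv2.imwrite(f'pics/{n}0.png',r.read_camera(n)); print(n,r.camera_info(n))
print(r.camera_info('wrist'))
E
```

```text
{'clock': 0.0, 'ee_pos': array([ 0.24821567, -0.57304026,  0.21386509]), 'tcp_rot': array([ 0.14341327, -0.14362542,  0.69287895, -0.69189821]), 'gripper_width': 0.0919327143294966}
top {'mtx': array([[444.64177644,   0.        , 317.06536221],
       [  0.        , 444.64177644, 199.74568493],
       [  0.        ,   0.        ,   1.        ]]), 'rvec': array([ 2.15152979, -2.14373922,  0.14300023]), 'tvec': array([0.00255747, 0.43149769, 1.27592335])}
scene {'mtx': array([[485.76932237,   0.        , 327.28770519],
       [  0.        , 485.76932237, 195.5086737 ],
       [  0.        ,   0.        ,   1.        ]]), 'rvec': array([ 1.5478521 ,  1.98492923, -0.86452363]), 'tvec': array([ 0.09832403, -0.20472006,  1.88528425])}
{'mtx': array([[280.9778447 ,   0.        , 320.63673488],
       [  0.        , 280.9778447 , 198.14454499],
       [  0.        ,   0.        ,   1.        ]]), 'rvec': array([-2.44184377,  1.60359461,  0.20705919]), 'tvec': array([-0.62413692, -0.0293299 ,  0.38965782])}
```

View pics/top0.png

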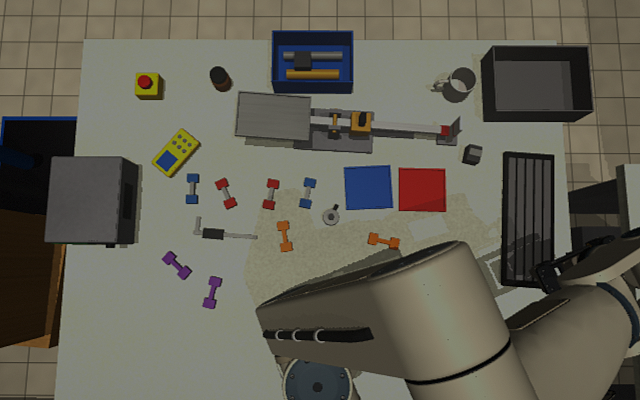

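View pics/scene0.png

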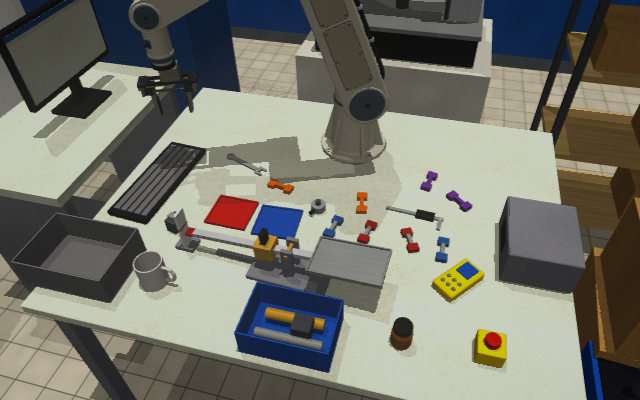

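The bars on the bench in `top`: blue (192,188), red (226,193), red (271,194), blue (308,193). The look-alikes are orange (285,236) and (383,240), and purple (177,265) and (212,292). The blue and red trays are at (368,187) and (422,190), the pan at (273,116), and the poise knob at (362,120).

```bash
cat > h.py <<'E'
import cv2,numpy as np
from plant import r
from scipy.spatial.transform import Rotation as R
def w2p(ci,P): return cv2.projectPoints(np.float64(P).reshape(-1,3),ci['rvec'],ci['tvec'],ci['mtx'],None)[0].reshape(-1,2)
def p2w(ci,uv,z):
    M=cv2.Rodrigues(np.float64(ci['rvec']))[0]; c=-M.T@ci['tvec']
    uv=np.atleast_2d(np.float64(uv)); d=np.c_[uv,np.ones(len(uv))]@np.linalg.inv(ci['mtx']).T@M
    return c+d*((z-c[2])/d[:,2])[:,None]
def mask(im,col):
    h=cv2.cvtColor(im,cv2.COLOR_BGR2HSV); H,S,V=[h[...,i].astype(int) for i in range(3)]
    return (((S>130)&(V>50)&(((H<6)|(H>173)) if col=='red' else ((H>100)&(H<125)))).astype(np.uint8))
def blobs(im,col,amin=15):
    n,l,st,c=cv2.connectedComponentsWithStats(mask(im,col))
    return [(c[i],st[i],l==i) for i in range(1,n) if st[i,4]>=amin]
def tcpR():
    q=r.get_state()['tcp_rot']; return R.from_quat([q[1],q[2],q[3],q[0]])
def go(target,yaw=None):
    """shift (tool mm) to world TCP target; roll to make jaw axis (tool z) at yaw (mod 180)"""
    s=r.get_state(); T=tcpR(); d=T.inv().apply(np.array(target)-s['ee_pos'])*1000
    M=T.as_matrix(); out=[d.round(1)]
    if yaw is not None:
        jy=np.degrees(np.arctan2(M[1,2],M[0,2])); dy=(np.degrees(yaw)-jy+90)%180-90
        # about tool y (down): positive roll turns world yaw negative
        out+=['roll',round(-dy if M[2,1]<0 else dy,1)]
    out+=['tilt',round(np.degrees(np.arccos(-M[2,1])),2),'j6',s['joints'][5].round(2)]
    print(*out)
E
python3 - <<'E'
from h import *
im=cv2.imread('pics/top0.png'); ci=r.camera_info('top')
for c in('blue','red'):
    for b,st,_ in blobs(im,c): print(c,b.round(1),st[:5],p2w(ci,b,.016 if st[4]<400 else .005).round(4)[0])
print('tool axes',tcpR().as_matrix().round(3))
cr=im[70:310,140:480]; cv2.imwrite('pics/crop1.png',cv2.resize(cr,None,fx=2.35,fy=2.35,interpolation=cv2.INTER_CUBIC))
E
```

```text
blue [314.2  59.5] [ 272   31   81   52 1645] [0.8782 0.015  0.005 ]
blue [ 30.3 121.2] [  0 117  77  28 293] [0.6727 0.8803 0.016 ]
blue [166.1 160.5] [156 151  21  20 223] [0.5512 0.459  0.016 ]
blue [368.  187.2] [ 344  165   49   45 1952] [ 0.4735 -0.1485  0.005 ]
blue [192.1 177.4] [187 174  11   8  81] [0.4996 0.3785 0.016 ]
blue [309.2 182.1] [304 178  12   9  78] [0.4864 0.0278 0.016 ]
blue [191.  198.7] [186 195  11   8  84] [0.4354 0.3789 0.016 ]
blue [304.9 202.9] [300 199  11   9  80] [0.4238 0.0401 0.016 ]
red [143.8  81.2] [138  76  13  12 121] [0.8011 0.5408 0.016 ]
red [444.7 130.7] [440 126  10  10  77] [ 0.6459 -0.3817  0.016 ]
red [421.9 189.3] [ 399  168   47   44 2017] [ 0.4676 -0.3102  0.005 ]
red [221.1 183.2] [215 178  13  12  90] [0.4823 0.2909 0.016 ]
red [272.6 183.2] [267 179  12  10  88] [0.4828 0.137  0.016 ]
red [229.7 202.7] [224 197  13  12  98] [0.4237 0.2636 0.016 ]
red [268.3 204.2] [263 200  12  10  91] [0.4196 0.1488 0.016 ]
tool axes [[-0.918 -0.001  0.398]
 [-0.398  0.001 -0.918]
 [-0.    -1.    -0.001]]
```

View pics/crop1.png

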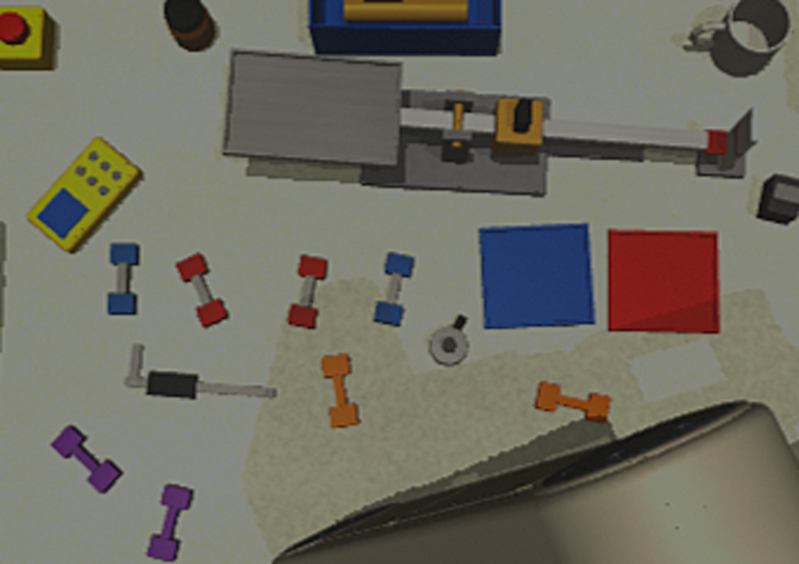

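```bash
python3 - <<'E'
from h import *
im=cv2.imread('pics/top0.png'); ci=r.camera_info('top')
q=np.array([(232,49),(402,62),(397,165),(223,156)])/2.35+[140,70]
P=p2w(ci,q,.106); print(P.round(4), P.mean(0), np.linalg.norm(np.roll(P,-1,0)-P,axis=1))
# grey-mask refine
for c in('blue','red'):
    for b,st,m in blobs(im,c,1900):
        if st[1]<100: continue
        cn=cv2.findContours(m.astype(np.uint8),0,2)[0][0]; rr=cv2.minAreaRect(cn); bx=cv2.boxPoints(rr)
        W=p2w(ci,bx,.007); print(c,W[:,:2].round(4).tolist(),W.mean(0).round(4))
kn=np.array([(523,113),(519,122),(716,141),(457,122),(741,150)])/2.35+[140,70]
for u,z in zip(kn,(.17,.12,.087,.12,.09)): print(u.round(1),p2w(ci,u,z).round(4))
print('cam',-cv2.Rodrigues(ci['rvec'])[0].T@ci['tvec'])
cv2.imwrite('pics/crop2.png',cv2.resize(cv2.imread('pics/scene0.png')[195:320,160:400],None,fx=3.3,fy=3.3,interpolation=cv2.INTER_CUBIC))
M=p2w(ci,[[444.7,130.7]],.087)[0];print(M, np.linalg.norm((M-P.mean(0))[:2]))
E
```

```text
[[0.735  0.2293 0.106 ]
 [0.7189 0.022  0.106 ]
 [0.5901 0.0273 0.106 ]
 [0.6007 0.2363 0.106 ]] [0.66115177 0.12873347 0.106     ] [0.20787149 0.128891   0.20930095 0.13448344]
blue [[0.5345, -0.0764], [0.5424, -0.2158], [0.4133, -0.22], [0.4055, -0.0824]] [ 0.474  -0.1487  0.007 ]
red [[0.5321, -0.2425], [0.5325, -0.381], [0.4021, -0.3764], [0.4017, -0.2397]] [ 0.4671 -0.3099  0.007 ]
[362.6 118.1] [[ 0.6338 -0.1179  0.17  ]]
[360.9 121.9] [[ 0.6393 -0.118   0.12  ]]
[444.7 130. ] [[ 0.6265 -0.361   0.087 ]]
[334.5 121.9] [[ 0.6391 -0.0442  0.12  ]]
[455.3 133.8] [[ 0.6144 -0.3901  0.09  ]]
cam [ 0.25196881 -0.00267382  1.32313331]
[ 0.62443771 -0.36101296  0.087     ] 0.4911206507373765
```

View pics/crop2.png

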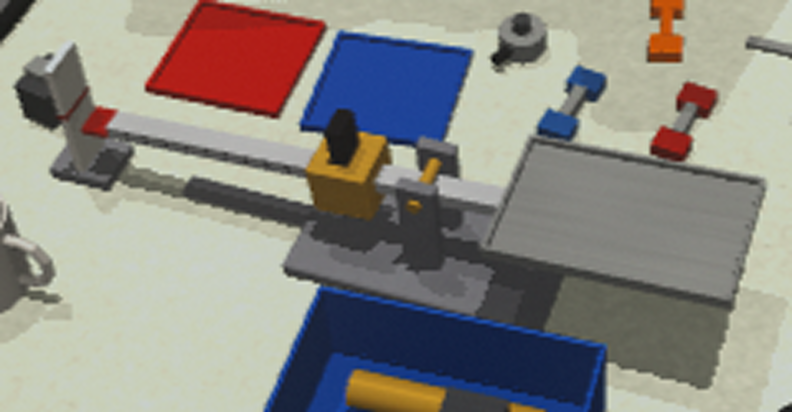

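```bash
cat >> h.py <<'E'
def plan(wps,yaw=None,start=None):
    """wps: world TCP points; start=(pos,jaw yaw deg) or None for now. prints rows in tool mm/deg"""
    if start is None:
        s=r.get_state(); M=tcpR().as_matrix(); p=np.array(s['ee_pos']); y0=np.degrees(np.arctan2(M[1,2],M[0,2]))
        print('now',p.round(4),'yaw',y0.round(1),'w',round(s['gripper_width'],4),'F',np.round(s['contact_force'],1),'t',round(s['clock'],1),'j6',round(s['joints'][5],2))
    else: p,y0=np.array(start[0]),start[1]
    a=np.radians(y0); X=np.array([np.sin(a),-np.cos(a),0]);Z=np.array([np.cos(a),np.sin(a),0])
    roll=0 if yaw is None else -((yaw-y0+180)%360-180)
    for w in wps:
        d=np.array(w)-p; print([round(1000*v,1) for v in (d@X,-d[2],d@Z)],round(roll,1))
BARS=dict(A=(.4675,.3787,0),B=(.453,.2773,25),C=(.4512,.1429,-10.6),D=(.4551,.034,-11.1))
PAN=np.array([.661,.129]); U=np.array([.07,.9976])
def slot(y,z): return (*(PAN+y*U),z)
E
python3 - <<'E'
from h import *
plan([(.4675,.3787,.15),(.4675,.3787,.06)],-90)
E
```

```text
now [ 0.2483 -0.5731  0.2139] yaw -66.6 w 0.0915 F [-0.2 -0.5 -0.2] t 0.1 j6 -0.0
[np.float64(-579.5), np.float64(63.9), np.float64(-786.2)] 23.4
[np.float64(-579.5), np.float64(153.9), np.float64(-786.2)] 23.4
```

Call:
{"method": "apply_moves", "body": {"commands": [-580,30,-786,23.4,0.5,-580,30,-786,23.4,0.5,-580,30,-786,23.4,0.5,-580,30,-786,23.4,0.5,-580,30,-786,23.4,0.5,-580,30,-786,23.4,0.5,-580,30,-786,23.4,0.5,-580,30,-786,23.4,0.5], "newtons": 40}}

```text
clock: 0.9
ee_pos: [0.3381, -0.1821, 0.2024]
tcp_rot: [-0.0, 0.0, 0.708, -0.707]
contact_force: [1.3, -0.8, 0.1]
gripper_width: 0.0464
```

```bash
python3 - <<'E'
from h import *
plan([(.4675,.3787,.15),(.4675,.3787,.06)],-90)
E
```

```text
now [ 0.3381 -0.1821  0.2024] yaw -90.0 w 0.0464 F [ 1.3 -0.8  0.1] t 0.9 j6 1.07
[np.float64(-129.2), np.float64(52.4), np.float64(-560.8)] -0.0
[np.float64(-129.2), np.float64(142.4), np.float64(-560.8)] -0.0
```

Call:
{"method": "apply_moves", "body": {"commands": [-129.2,52,-560.8,0,0.5,-129.2,52,-560.8,0,0.5,-129.2,52,-560.8,0,0.5,-129.2,52,-560.8,0,0.5,-129.2,52,-560.8,0,0.5,-129.2,52,-560.8,0,0.5,-129.2,52,-560.8,0,0.5,-129.2,52,-560.8,0,0.5]}}

```text
clock: 1.7
ee_pos: [0.4272, 0.2067, 0.1666]
tcp_rot: [0.0, -0.0, 0.707, -0.707]
contact_force: [0.8, -0.6, 0.0]
gripper_width: 0.0459
```

```bash
python3 - <<'E'
from h import *
for i in range(2):
    im=r.read_camera('top'); ci=r.camera_info('top')
for c in('blue','red'):
    for b,st,_ in blobs(im,c):
        if st[4]<130 and 150<st[0]<330: print(c,p2w(ci,b,.016).round(4)[0][:2])
plan([(.4675,.3787,.15),(.4675,.3787,.003)],-90)
E
```

```text
blue [0.4863 0.0276]
blue [0.4234 0.04  ]
red [0.4831 0.1347]
red [0.4203 0.1487]
now [0.4284 0.2094 0.1665] yaw -89.8 w 0.046 F [ 0.8 -0.2 -1.5] t 1.8 j6 2.02
[np.float64(-39.7), np.float64(16.5), np.float64(-169.2)] 0.2
[np.float64(-39.7), np.float64(163.5), np.float64(-169.2)] 0.2
```

Call:
{"method": "apply_moves", "body": {"commands": [-39.7,16,-169.2,0.2,0.5,-39.7,16,-169.2,0.2,0.5,-39.7,16,-169.2,0.2,0.5,-39.7,16,-169.2,0.2,0.5,-39.7,60,-169.2,0.2,0.5,-39.7,90,-169.2,0.2,0.5,-39.7,110,-169.2,0.2,0.5,-39.7,110,-169.2,0.2,0.5]}}

```text
clock: 2.6
ee_pos: [0.4656, 0.3769, 0.0539]
tcp_rot: [0.001, 0.002, -0.707, 0.708]
contact_force: [0.1, -0.4, -0.5]
gripper_width: 0.046
```

```bash
python3 - <<'E'
from h import *
plan([(.4675,.3787,.003)],-90)
ci=r.camera_info('wrist');im=r.read_camera('wrist'); cv2.imwrite('pics/w1.png',im)
for b,st,_ in blobs(im,'blue'): print(b,st,p2w(ci,b,.016))
E
```

```text
now [0.4656 0.3769 0.0539] yaw -90.0 w 0.046 F [ 0.1 -0.4 -0.5] t 2.6 j6 2.25
[np.float64(-1.9), np.float64(50.9), np.float64(-1.8)] 0.0
[204.19508535 104.71168636] [ 156   52   98  105 5331] [[0.54898065 0.4583674  0.016     ]]
[318.32491468 174.16040956] [ 297  157   44   35 1465] [[0.49964457 0.37839122 0.016     ]]
[317.7371476  251.36650083] [ 298  234   41   34 1206] [[0.43679427 0.37900113 0.016     ]]
```

View pics/w1.png

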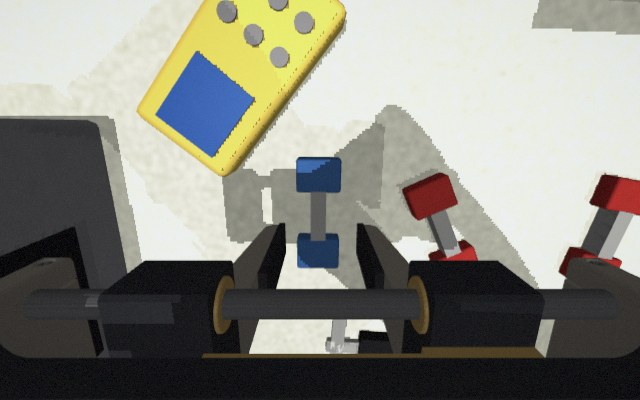

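The wrist view shows the blue bar at (318,174)/(318,251), centred between the fingers. It agrees with the top camera to 1 mm.

Call:
{"method": "apply_moves", "body": {"commands": [-2,30,-2,0,0.5,-2,51,-2,0,0.5,-2,51,-2,0,0.5,-2,51,-2,0,0,-2,51,-2,0,0,-2,51,-2,0,0,-2,51,-2,0,0,-2,51,-2,0,0], "newtons": 50}}

```text
clock: 3.45
ee_pos: [0.4689, 0.3799, 0.0056]
tcp_rot: [-0.0, -0.0, 0.707, -0.707]
contact_force: [-0.8, -2.0, 6.5]
gripper_width: 0.0117
```

Call:
{"method": "apply_moves", "body": {"commands": [0,-15,0,0,0,0,-60,0,0,0,0,-100,0,0,0,0,-150,0,0,0,0,-170,0,0,0,0,-170,0,0,0]}}

```text
clock: 4.05
ee_pos: [0.4708, 0.3811, 0.18]
tcp_rot: [0.002, 0.001, 0.709, -0.705]
contact_force: [-0.4, -0.0, -2.5]
gripper_width: 0.0117
```

```bash
python3 - <<'E'
from h import *
plan([slot(.0675,.18),slot(.0675,.115),slot(.0675,.105)],-94)
E
```

```text
now [0.4708 0.3811 0.18  ] yaw -90.0 w 0.0117 F [-0.4 -0.  -2.5] t 4.0 j6 2.25
[np.float64(-194.9), np.float64(-0.0), np.float64(184.8)] 4.0
[np.float64(-194.9), np.float64(65.0), np.float64(184.8)] 4.0
[np.float64(-194.9), np.float64(75.0), np.float64(184.8)] 4.0
```

Call:
{"method": "apply_moves", "body": {"commands": [-195,0,185,4,0,-195,0,185,4,0,-195,0,185,4,0,-195,0,185,4,0,-195,0,185,4,0,-195,0,185,4,0,-195,0,185,4,0,-195,0,185,4,0]}}

```text
clock: 4.85
ee_pos: [0.6644, 0.1962, 0.1782]
tcp_rot: [-0.025, 0.025, 0.708, -0.705]
contact_force: [-0.4, 0.0, -2.1]
gripper_width: 0.0115
```

```bash
python3 - <<'E'
from h import *
plan([slot(.0675,.12),slot(.0675,.108)],-94)
ci=r.camera_info('wrist');im=r.read_camera('wrist'); cv2.imwrite('pics/w2.png',im)
E
```

```text
now [0.6644 0.1962 0.1782] yaw -94.0 w 0.0115 F [-0.4  0.  -2.1] t 4.8 j6 1.92
[np.float64(-1.3), np.float64(58.2), np.float64(-0.2)] -0.0
[np.float64(-1.3), np.float64(70.2), np.float64(-0.2)] -0.0
```

View pics/w2.png

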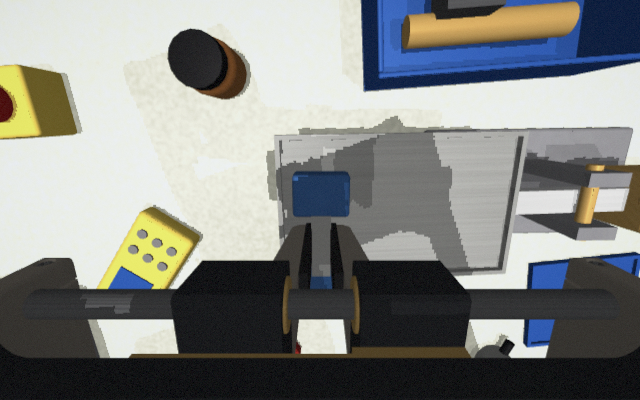

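```bash
python3 - <<'E'
from h import *
ci=r.camera_info('wrist')
P=p2w(ci,[(276,134),(526,136),(504,273)],.106);print(P.round(4),'mid',(P[0]+P[2])/2,np.linalg.norm(P[1]-P[0]),np.linalg.norm(P[2]-P[1]))
d=P[0]-P[1];print('yaw',np.degrees(np.arctan2(d[1],d[0])))
print('pivot',p2w(ci,[(588,205)],.12))
E
```

```text
[[0.7292 0.2302 0.106 ]
 [0.7129 0.0205 0.106 ]
 [0.5852 0.0269 0.106 ]] mid [0.65716658 0.12854919 0.106     ] 0.21033420727777888 0.12790424770982856
yaw 85.57574651316547
pivot [[ 0.65314091 -0.02803678  0.12      ]]
```

Call:
{"method": "apply_moves", "body": {"commands": [0,40,0,0,0,0,60,0,0,0,0,66,0,0,0,0,70,0,0,0,0,70,0,0,0]}}

```text
clock: 5.4
ee_pos: [0.6641, 0.198, 0.1091]
tcp_rot: [-0.024, 0.025, 0.709, -0.705]
contact_force: [-1.0, -0.3, -1.7]
gripper_width: 0.0113
```

Call:
{"method": "apply_moves", "body": {"commands": [0,3,0,0,0,0,5,0,0,0]}}

```text
clock: 5.6
ee_pos: [0.6648, 0.1985, 0.1052]
tcp_rot: [-0.023, 0.025, 0.709, -0.705]
contact_force: [0.7, 1.3, -0.6]
gripper_width: 0.0112
```

Call:
{"method": "apply_moves", "body": {"commands": [0,0,0,0,0.33,0,0,0,0,0.33,0,0,0,0,0.33,0,-20,0,0,0.33,0,-70,0,0,0.33,0,-75,0,0,0.33,0,-75,0,0,0.33]}}

```text
clock: 6.3
ee_pos: [0.6659, 0.1984, 0.1825]
tcp_rot: [-0.021, 0.027, 0.709, -0.704]
contact_force: [0.5, 0.3, -0.8]
gripper_width: 0.0306
```

```bash
sed -i 's/PAN=np.array(.*); U/PAN=np.array([.659,.1285]); U/' h.py; python3 - <<'E'
from h import *
x,y,a=BARS['B']; plan([(x,y,.13),(x,y,.004)],a-90)
im=r.read_camera('top'); ci=r.camera_info('top')
for c in('blue','red'):
    for b,st,_ in blobs(im,c):
        if st[4]<130 and 150<st[0]<330: print(c,p2w(ci,b,.016 if b[1]>160 else .1).round(4)[0][:2])
E
```

```text
now [0.6659 0.1984 0.1825] yaw -93.9 w 0.0306 F [ 0.5  0.3 -0.8] t 6.3 j6 1.92
[np.float64(217.7), np.float64(52.5), np.float64(-64.2)] -28.9
[np.float64(217.7), np.float64(178.5), np.float64(-64.2)] -28.9
blue [0.4852 0.0226]
```

Call:
{"method": "apply_moves", "body": {"commands": [217.7,0,-64.2,-28.9,0.5,217.7,0,-64.2,-28.9,0.5,217.7,0,-64.2,-28.9,0.5,217.7,0,-64.2,-28.9,0.5,217.7,50,-64.2,-28.9,0.5,217.7,90,-64.2,-28.9,0.5,217.7,120,-64.2,-28.9,0.5,217.7,120,-64.2,-28.9,0.5]}}

```text
clock: 7.15
ee_pos: [0.4484, 0.2756, 0.0554]
tcp_rot: [0.152, -0.154, 0.691, -0.69]
contact_force: [-0.7, 0.4, -0.1]
gripper_width: 0.0456
```

```bash
cat >> h.py <<'E'
def wheads(cols=('blue','red'),z=.016):
    ci=r.camera_info('wrist');im=r.read_camera('wrist')
    for c in cols:
        for b,st,_ in blobs(im,c,200): print(c,b.round(0),st[4],p2w(ci,b,z).round(4)[0][:2])
    return im
E
python3 - <<'E'
from h import *
wheads()
x,y,a=BARS['B']; plan([(x,y,.004)],a-90)
E
```

```text
blue [115.   6.] 413 [0.5229 0.459 ]
blue [543. 340.] 333 [0.4279 0.0494]
red [321. 170.] 1495 [0.4822 0.2916]
red [489. 245.] 1347 [0.4841 0.1435]
red [321. 247.] 1235 [0.4251 0.2648]
now [0.4503 0.2764 0.0577] yaw -65.0 w 0.0458 F [-0.   0.7  0.1] t 7.2 j6 1.68
[np.float64(-2.8), np.float64(53.7), np.float64(0.4)] 0.0
```

Call:
{"method": "apply_moves", "body": {"commands": [-3,35,0.4,0,0.5,-3,53,0.4,0,0.5,-3,53,0.4,0,0.5,-3,53,0.4,0,0,-3,53,0.4,0,0,-3,53,0.4,0,0,-3,53,0.4,0,0,-3,53,0.4,0,0]}}

```text
clock: 8.0
ee_pos: [0.4536, 0.2777, 0.0055]
tcp_rot: [0.154, -0.153, 0.692, -0.689]
contact_force: [-0.9, -0.0, 6.0]
gripper_width: 0.0114
```

Call:
{"method": "apply_moves", "body": {"commands": [0,-15,0,0,0,0,-60,0,0,0,0,-100,0,0,0,0,-150,0,0,0,0,-170,0,0,0,0,-170,0,0,0]}}

```text
clock: 8.6
ee_pos: [0.4551, 0.2781, 0.1786]
tcp_rot: [0.156, -0.151, 0.692, -0.688]
contact_force: [0.9, 0.7, -3.0]
gripper_width: 0.0111
```

```bash
python3 - <<'E'
from h import *
plan([slot(.0225,.175)],-94)
im=r.read_camera('scene'); cv2.imwrite('pics/s2.png',im); ci=r.camera_info('scene')
for b,st,_ in blobs(im,'red',8):
    if b[0]<230: print(b,st)
for b,st,_ in blobs(cv2.imread('pics/scene0.png'),'red',8):
    if b[0]<230: print('0',b,st)
E
```

```text
now [0.4551 0.2781 0.1786] yaw -65.0 w 0.0111 F [ 0.9  0.7 -3. ] t 8.6 j6 1.68
[np.float64(-132.5), np.float64(3.6), np.float64(202.1)] 29.0
[185.82352941 220.39705882] [181 216  11  10  68]
0 [189.39285714 231.55357143] [185 227  10  10  56]
```

Call:
{"method": "apply_moves", "body": {"commands": [-132.5,2,202,29,0,-132.5,2,202,29,0,-132.5,2,202,29,0,-132.5,2,202,29,0,-132.5,2,202,29,0,-132.5,2,202,29,0,-132.5,2,202,29,0,-132.5,2,202,29,0]}}

```text
clock: 9.45
ee_pos: [0.6574, 0.1505, 0.1719]
tcp_rot: [-0.025, 0.024, 0.708, -0.705]
contact_force: [-0.9, -0.4, -2.9]
gripper_width: 0.0112
```

```bash
python3 - <<'E'
from h import *
plan([slot(.0225,.1),slot(.0225,.086)],-94)
im=wheads(z=.09); cv2.imwrite('pics/w3.png',im)
E
```

```text
now [0.6574 0.1505 0.1719] yaw -94.0 w 0.0112 F [-0.9 -0.4 -2.9] t 9.4 j6 1.86
[np.float64(-3.2), np.float64(71.9), np.float64(-0.7)] 0.0
[np.float64(-3.2), np.float64(85.9), np.float64(-0.7)] 0.0
blue [468.  43.] 15537 [0.7822 0.0226]
blue [268. 166.] 1105 [0.6946 0.1955]
blue [270. 232.] 858 [0.6309 0.2008]
blue [539. 272.] 2263 [ 0.5714 -0.0605]
blue [ 91. 280.] 506 [0.5924 0.3871]
blue [522. 331.] 1464 [ 0.5019 -0.0518]
red [321. 192.] 2507 [0.6675 0.1499]
red [632. 265.] 306 [ 0.5727 -0.1503]
red [321. 282.] 304 [0.575  0.1564]
red [333. 347.] 297 [0.4957 0.1483]
```

View pics/w3.png

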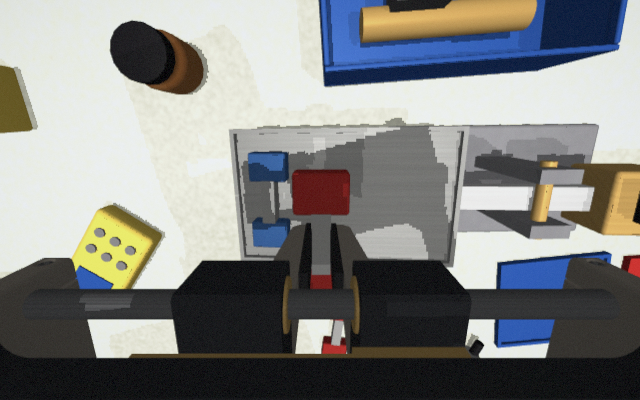

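The view shows the blue bar lying in the pan at the far slot (270,200). The red bar is held over its own slot.

Call:
{"method": "apply_moves", "body": {"commands": [-3,45,0,0,0,-3,72,0,0,0,-3,80,0,0,0,-3,84,0,0,0,-3,84,0,0,0]}}

```text
clock: 10.0
ee_pos: [0.6608, 0.1516, 0.0895]
tcp_rot: [-0.024, 0.024, 0.708, -0.705]
contact_force: [-1.2, -0.1, -2.3]
gripper_width: 0.0121
```

Call:
{"method": "apply_moves", "body": {"commands": [0,3,0,0,0,0,4,0,0,0]}}

```text
clock: 10.2
ee_pos: [0.6619, 0.1521, 0.0871]
tcp_rot: [-0.023, 0.025, 0.709, -0.705]
contact_force: [-2.0, 1.4, 5.5]
gripper_width: 0.0114
```

Contact is made; release and rise.

Call:
{"method": "apply_moves", "body": {"commands": [0,0,0,0,0.33,0,0,0,0,0.33,0,0,0,0,0.33,0,-20,0,0,0.33,0,-60,0,0,0.33,0,-95,0,0,0.33,0,-95,0,0,0.33]}}

```text
clock: 10.9
ee_pos: [0.6647, 0.1521, 0.1878]
tcp_rot: [-0.02, 0.028, 0.709, -0.704]
contact_force: [0.7, 0.2, -0.3]
gripper_width: 0.0306
```

```bash
python3 - <<'E'
from h import *
x,y,a=BARS['C']; plan([(x,y,.07),(x,y,.004)],a-90)
E
```

```text
now [0.6647 0.1521 0.1878] yaw -93.9 w 0.0306 F [ 0.7  0.2 -0.3] t 10.9 j6 1.86
[np.float64(212.4), np.float64(117.8), np.float64(23.8)] 6.7
[np.float64(212.4), np.float64(183.8), np.float64(23.8)] 6.7
```

Call:
{"method": "apply_moves", "body": {"commands": [212,0,24,6.7,0.5,212,0,24,6.7,0.5,212,0,24,6.7,0.5,212,0,24,6.7,0.5,212,50,24,6.7,0.5,212,90,24,6.7,0.5,212,125,24,6.7,0.5,212,125,24,6.7,0.5]}}

```text
clock: 11.7
ee_pos: [0.4496, 0.1425, 0.0567]
tcp_rot: [-0.064, 0.067, 0.706, -0.702]
contact_force: [-0.1, -1.3, -0.7]
gripper_width: 0.0458
```

```bash
python3 - <<'E'
from h import *
wheads()
x,y,a=BARS['C']; plan([(x,y,.004)],a-90)
E
```

```text
blue [617. 129.] 7691 [ 0.4762 -0.0811]
blue [462. 143.] 1699 [0.4868 0.0295]
blue [451. 224.] 1398 [0.4253 0.0425]
red [320. 174.] 1448 [0.483  0.1366]
red [320. 250.] 1225 [0.4214 0.1483]
now [0.4513 0.143  0.0587] yaw -100.6 w 0.0461 F [-0.2 -0.   0.6] t 11.8 j6 2.05
[np.float64(0.0), np.float64(54.7), np.float64(0.1)] -0.0
```

Call:
{"method": "apply_moves", "body": {"commands": [-1,35,0,0,0.5,-1,54,0,0,0.5,-1,54,0,0,0.5,-1,54,0,0,0,-1,54,0,0,0,-1,54,0,0,0,-1,54,0,0,0,-1,54,0,0,0]}}

```text
clock: 12.55
ee_pos: [0.4531, 0.1432, 0.0054]
tcp_rot: [-0.063, 0.068, 0.707, -0.702]
contact_force: [-1.1, -1.0, 8.9]
gripper_width: 0.0115
```

Call:
{"method": "apply_moves", "body": {"commands": [0,-15,0,0,0,0,-60,0,0,0,0,-100,0,0,0,0,-150,0,0,0,0,-170,0,0,0,0,-170,0,0,0]}}

```text
clock: 13.15
ee_pos: [0.4534, 0.1427, 0.1784]
tcp_rot: [-0.061, 0.07, 0.707, -0.701]
contact_force: [-0.0, -0.2, -3.5]
gripper_width: 0.0112
```

```bash
python3 - <<'E'
from h import *
plan([slot(-.0225,.175)],-94)
E
```

```text
now [0.4534 0.1427 0.1784] yaw -100.6 w 0.0112 F [-0.  -0.2 -3.5] t 13.2 j6 2.05
[np.float64(-207.3), np.float64(3.4), np.float64(-1.5)] -6.6
```

Call:
{"method": "apply_moves", "body": {"commands": [-207,2,-1.5,-6.6,0,-207,2,-1.5,-6.6,0,-207,2,-1.5,-6.6,0,-207,2,-1.5,-6.6,0,-207,2,-1.5,-6.6,0,-207,30,-1.5,-6.6,0,-207,60,-1.5,-6.6,0,-207,60,-1.5,-6.6,0]}}

```text
clock: 13.95
ee_pos: [0.6531, 0.1059, 0.1143]
tcp_rot: [-0.024, 0.026, 0.709, -0.704]
contact_force: [-0.7, -0.0, -3.7]
gripper_width: 0.0114
```

```bash
python3 - <<'E'
from h import *
plan([slot(-.0225,.096),slot(-.0225,.092)],-94)
E
```

```text
now [0.6531 0.1059 0.1143] yaw -94.0 w 0.0114 F [-0.7 -0.  -3.7] t 13.9 j6 1.79
[np.float64(-4.3), np.float64(18.3), np.float64(-0.5)] -0.0
[np.float64(-4.3), np.float64(22.3), np.float64(-0.5)] -0.0
```

Call:
{"method": "apply_moves", "body": {"commands": [-4,14,0,0,0,-4,19,0,0,0,-4,21,0,0,0,-4,23,0,0,0]}}

```text
clock: 14.35
ee_pos: [0.6576, 0.1059, 0.092]
tcp_rot: [-0.023, 0.026, 0.709, -0.704]
contact_force: [-1.6, 1.0, 1.6]
gripper_width: 0.0114
```

Call:
{"method": "apply_moves", "body": {"commands": [0,0,0,0,0.33,0,0,0,0,0.33,0,0,0,0,0.33,0,-20,0,0,0.33,0,-60,0,0,0.33,0,-90,0,0,0.33,0,-90,0,0,0.33]}}

```text
clock: 15.05
ee_pos: [0.6603, 0.1057, 0.1874]
tcp_rot: [-0.02, 0.029, 0.71, -0.704]
contact_force: [0.2, -0.1, 0.1]
gripper_width: 0.0301
```

```bash
python3 - <<'E'
from h import *
x,y,a=BARS['D']; plan([(x,y,.06)],a-90)
E
```

```text
now [0.6603 0.1057 0.1874] yaw -94.0 w 0.0301 F [ 0.2 -0.1  0.1] t 15.1 j6 1.79
[np.float64(199.6), np.float64(127.4), np.float64(85.9)] 7.1
```

Call:
{"method": "apply_moves", "body": {"commands": [200,0,86,7.1,0.5,200,0,86,7.1,0.5,200,0,86,7.1,0.5,200,0,86,7.1,0.5,200,40,86,7.1,0.5,200,80,86,7.1,0.5,200,125,86,7.1,0.5,200,125,86,7.1,0.5]}}

```text
clock: 15.85
ee_pos: [0.4521, 0.0345, 0.0551]
tcp_rot: [-0.067, 0.07, 0.706, -0.701]
contact_force: [-0.3, 0.3, 1.1]
gripper_width: 0.0458
```

```bash
python3 - <<'E'
from h import *
wheads()
x,y,a=BARS['D']; plan([(x,y,.004)],a-90)
E
```

```text
blue [549. 138.] 31381 [ 0.4802 -0.1393]
blue [322. 172.] 1446 [0.4868 0.0264]
blue [321. 249.] 1204 [0.4253 0.0391]
now [0.4539 0.0347 0.0576] yaw -101.1 w 0.0457 F [-0.3  0.2  0.9] t 15.9 j6 1.82
[np.float64(-1.3), np.float64(53.6), np.float64(0.4)] -0.0
```

Call:
{"method": "apply_moves", "body": {"commands": [-1.5,35,0.5,0,0.5,-1.5,53,0.5,0,0.5,-1.5,53,0.5,0,0.5,-1.5,53,0.5,0,0,-1.5,53,0.5,0,0,-1.5,53,0.5,0,0,-1.5,53,0.5,0,0,-1.5,53,0.5,0,0]}}

```text
clock: 16.7
ee_pos: [0.4562, 0.0342, 0.0053]
tcp_rot: [-0.066, 0.071, 0.707, -0.701]
contact_force: [-0.2, -1.0, 8.9]
gripper_width: 0.0115
```

Call:
{"method": "apply_moves", "body": {"commands": [0,-15,0,0,0,0,-60,0,0,0,0,-100,0,0,0,0,-150,0,0,0,0,-170,0,0,0,0,-170,0,0,0]}}

```text
clock: 17.3
ee_pos: [0.4567, 0.0331, 0.1782]
tcp_rot: [-0.064, 0.073, 0.707, -0.701]
contact_force: [0.6, 0.2, -3.5]
gripper_width: 0.0112
```

```bash
python3 - <<'E'
from h import *
plan([slot(-.0675,.175)],-94)
E
```

```text
now [0.4567 0.0331 0.1782] yaw -101.1 w 0.0112 F [ 0.6  0.2 -3.5] t 17.3 j6 1.82
[np.float64(-188.5), np.float64(3.2), np.float64(-65.6)] -7.1
```

Call:
{"method": "apply_moves", "body": {"commands": [-192,2,-66,-7.1,0,-192,2,-66,-7.1,0,-192,2,-66,-7.1,0,-192,2,-66,-7.1,0,-192,2,-66,-7.1,0,-192,30,-66,-7.1,0,-192,60,-66,-7.1,0,-192,60,-66,-7.1,0]}}

```text
clock: 18.1
ee_pos: [0.6536, 0.0609, 0.1145]
tcp_rot: [-0.024, 0.026, 0.709, -0.704]
contact_force: [-1.5, 1.0, -3.2]
gripper_width: 0.0115
```

```bash
python3 - <<'E'
from h import *
plan([slot(-.0675,.1),slot(-.0675,.097)],-94)
wheads(z=.098)
E
```

```text
now [0.6536 0.0609 0.1145] yaw -94.0 w 0.0115 F [-1.5  1.  -3.2] t 18.1 j6 1.72
[np.float64(-0.6), np.float64(14.5), np.float64(-0.3)] -0.0
[np.float64(-0.6), np.float64(17.5), np.float64(-0.3)] -0.0
blue [360.  38.] 21243 [0.7718 0.0291]
blue [132. 180.] 2018 [0.6961 0.1862]
blue [321. 192.] 2483 [0.6793 0.059 ]
blue [146. 262.] 1598 [0.6354 0.1901]
blue [321. 282.] 283 [0.6105 0.0639]
blue [526. 285.] 632 [ 0.5982 -0.0883]
blue [508. 338.] 3252 [ 0.5521 -0.0794]
red [191. 180.] 2040 [0.6938 0.1458]
red [255. 184.] 2019 [0.6878 0.103 ]
red [196. 258.] 970 [0.6359 0.1528]
red [255. 255.] 296 [0.6353 0.1095]
```

Call:
{"method": "apply_moves", "body": {"commands": [-1,10,0,0,0,-1,15,0,0,0,-1,17,0,0,0,-1,18,0,0,0]}}

```text
clock: 18.55
ee_pos: [0.6566, 0.0611, 0.0996]
tcp_rot: [-0.023, 0.027, 0.709, -0.704]
contact_force: [0.7, 0.4, -3.0]
gripper_width: 0.0115
```

Call:
{"method": "apply_moves", "body": {"commands": [0,2,0,0,0,0,4,0,0,0]}}

```text
clock: 18.75
ee_pos: [0.6571, 0.0612, 0.0962]
tcp_rot: [-0.022, 0.027, 0.709, -0.704]
contact_force: [0.5, 2.3, 5.3]
gripper_width: 0.0112
```

Call:
{"method": "apply_moves", "body": {"commands": [0,0,0,0,0.33,0,0,0,0,0.33,0,0,0,0,0.33,0,-20,0,0,0.33,0,-60,0,0,0.33,0,-110,0,0,0.33,0,-160,0,0,0.33,0,-160,0,0,0.33]}}

```text
clock: 19.55
ee_pos: [0.6597, 0.0603, 0.2646]
tcp_rot: [-0.018, 0.032, 0.71, -0.704]
contact_force: [0.9, 0.1, 0.6]
gripper_width: 0.0304
```

```bash
python3 - <<'E'
from h import *
plan([(.62,-.10,.26)],-94)
im=r.read_camera('scene');cv2.imwrite('pics/s3.png',im)
for b,st,_ in blobs(im,'red',8):
    if b[0]<230: print(b,st)
E
```

```text
now [0.6597 0.0603 0.2646] yaw -94.0 w 0.0304 F [0.9 0.1 0.6] t 19.6 j6 1.72
[np.float64(28.4), np.float64(4.6), np.float64(162.7)] -0.0
[185.61764706 219.39705882] [181 215  11  10  68]
```

Call:
{"method": "apply_moves", "body": {"commands": [28,0,163,0,0.45,28,0,163,0,0.45,28,0,163,0,0.45,28,0,163,0,0.45,28,0,163,0,0.45]}}

```text
clock: 20.1
ee_pos: [0.6178, -0.1023, 0.2579]
tcp_rot: [-0.021, 0.031, 0.71, -0.704]
contact_force: [-0.2, 0.5, -0.2]
gripper_width: 0.0411
```

```bash
python3 - <<'E'
from h import *
im=wheads(z=.1);cv2.imwrite('pics/w4.png',im)
plan([(.62,-.10,.26)],-94)
E
```

```text
blue [195.  42.] 11692 [0.7849 0.0202]
blue [178. 138.] 719 [0.6873 0.058 ]
blue [ 71. 140.] 701 [0.6936 0.1821]
blue [185. 192.] 622 [0.6233 0.0625]
blue [ 82. 192.] 622 [0.6321 0.1863]
blue [387. 232.] 662 [ 0.5562 -0.1788]
blue [335. 257.] 2664 [ 0.527  -0.1126]
red [106. 139.] 749 [0.6919 0.1414]
red [143. 141.] 736 [0.6868 0.0996]
red [565. 162.] 663 [ 0.6274 -0.3858]
red [116. 192.] 663 [0.6298 0.1455]
red [151. 195.] 644 [0.6236 0.1039]
red [459. 240.] 3769 [ 0.5389 -0.2683]
now [ 0.6184 -0.1007  0.258 ] yaw -94.1 w 0.0414 F [-0.2  0.4 -0.2] t 20.1 j6 1.47
[np.float64(-1.6), np.float64(-2.0), np.float64(-0.8)] -0.1
```

View pics/w4.png

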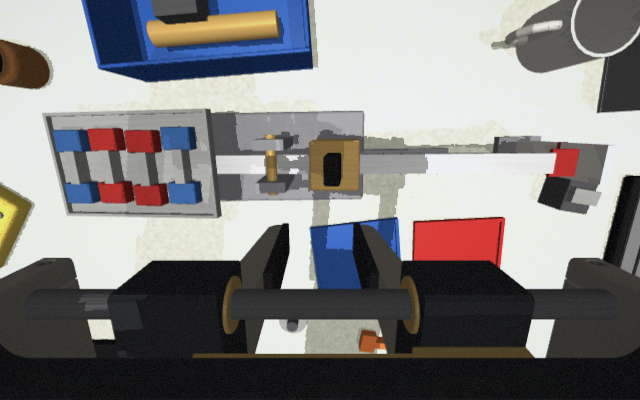

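The four bars lie in the pan at (75–178, 140–192). The knob is at (332,168) and the pivot pin at (271,160). I'll triangulate the knob with the scene camera.

```bash
python3 - <<'E'
from h import *
s=cv2.imread('pics/s3.png'); cv2.imwrite('pics/crop3.png',np.hstack([cv2.resize(s[190:290,170:300],None,fx=3,fy=3,interpolation=cv2.INTER_CUBIC),cv2.resize(cv2.imread('pics/w4.png')[110:210,230:370],None,fx=2.8,fy=3,interpolation=cv2.INTER_CUBIC)]))
E
```

```text
(no output)
```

View pics/crop3.png

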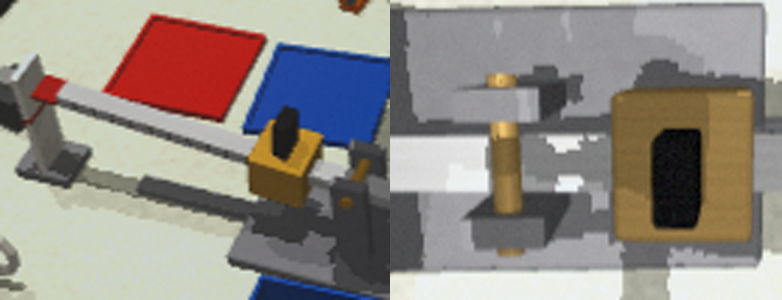

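```bash
python3 - <<'E'
from h import *
from scipy.optimize import least_squares
cw,cs=r.camera_info('wrist'),r.camera_info('scene')
f=lambda X:np.r_[w2p(cw,X)[0]-[332.5,169],w2p(cs,X)[0]-[266.3,227.3]]
o=least_squares(f,[.64,-.11,.15]);print('knob top',o.x,o.fun)
for z in(.14,.15,.16,.17): print(z,p2w(cw,[332.5,169],z)[0], 'pivot',p2w(cw,[271,160],z-.04)[0])
# pointer: predicted scene v for beam angles, pivot point
piv=np.array([*(PAN-.175*U),.1])
print('piv',piv)
for a in(-.1,-.05,0,.05,.1):
    for L in(.32,):
        P=[*(piv[:2]-L*U*np.cos(a)), .087-L*np.sin(a)]; print(a,w2p(cs,P)[0].round(1))
E
```

```text
knob top [ 0.64833961 -0.11275055  0.16724428] [-0.66769005  0.43171553 -2.26871859  0.51320535]
0.14 [ 0.6448585  -0.11404219  0.14      ] pivot [ 0.65486095 -0.04399625  0.1       ]
0.15 [ 0.6462685  -0.11380589  0.15      ] pivot [ 0.65579535 -0.0459184   0.11      ]
0.16 [ 0.6476785  -0.11356959  0.16      ] pivot [ 0.65672975 -0.04784056  0.12      ]
0.17 [ 0.6490885  -0.11333329  0.17      ] pivot [ 0.65766415 -0.04976271  0.13      ]
piv [ 0.64675 -0.04608  0.1    ]
-0.1 [188.2 218.3]
-0.05 [189.  221.9]
0 [190.  225.5]
0.05 [191.2 229.2]
0.1 [192.6 232.8]
```

```bash
python3 - <<'E'
from h import *
plan([(.648,-.1135,.19),(.648,-.1135,.142)],-94)
e=-U*.1
plan([(.648+e[0],-.1135+e[1],.152)],-94,((.648,-.1135,.142),-94))
E
```

```text
now [ 0.6184 -0.1007  0.258 ] yaw -94.1 w 0.0414 F [-0.2  0.4 -0.2] t 20.1 j6 1.47
[np.float64(-30.5), np.float64(68.0), np.float64(10.6)] -0.1
[np.float64(-30.5), np.float64(116.0), np.float64(10.6)] -0.1
[np.float64(0.0), np.float64(-10.0), np.float64(100.0)] 0
```

Call:
{"method": "apply_moves", "body": {"commands": [-30.5,40,10.6,0,0.35,-30.5,68,10.6,0,0.35,-30.5,68,10.6,0,0.35,-30.5,90,10.6,0,0.35,-30.5,105,10.6,0,0.35,-30.5,115,10.6,0,0.35,-30.5,116,10.6,0,0.35]}}

```text
clock: 20.85
ee_pos: [0.6491, -0.1117, 0.1415]
tcp_rot: [-0.021, 0.03, 0.71, -0.703]
contact_force: [-0.2, -0.2, 0.9]
gripper_width: 0.0323
```

Call:
{"method": "apply_moves", "body": {"commands": [0,0,0,0,0.0,0,0,0,0,0.0,0,0,0,0,0.0,0,0,0,0,0,0,0,0,0,0], "newtons": 4}}

```text
clock: 21.35
ee_pos: [0.6494, -0.1119, 0.1422]
tcp_rot: [-0.021, 0.03, 0.71, -0.703]
contact_force: [-0.1, -0.5, 2.9]
gripper_width: 0.0176
```

Call:
{"method": "apply_moves", "body": {"commands": [0,0,0,0,0.24,0,0,0,0,0.24,0,-1,20,0,0.24,0,-3,40,0,0.24,0,-5,60,0,0.24,0,-7,80,0,0.24,0,-10,100,0,0.24,0,-10,100,0,0.24]}}

```text
clock: 22.15
ee_pos: [0.6425, -0.2136, 0.1516]
tcp_rot: [-0.021, 0.031, 0.71, -0.704]
contact_force: [1.2, -1.7, 0.4]
gripper_width: 0.0223
```

```bash
cat >> h.py <<'E'
def pointer(tag=None):
    im=r.read_camera('scene')
    if tag: cv2.imwrite(f'pics/{tag}.png',im)
    for b,st,_ in blobs(im,'red',8):
        if 170<b[0]<200 and st[4]<200: print('ptr',b.round(2),st[4],'beam~',round((b[1]-226.8)/72.5,3))
    return im
E
python3 - <<'E'
from h import *
pointer('s4'); im=r.read_camera('wrist'); cv2.imwrite('pics/w5.png',im)
plan([])
E
```

```text
ptr [185.7  220.03] 67 beam~ -0.093
now [ 0.6424 -0.2121  0.1512] yaw -94.1 w 0.022 F [ 0.9 -2.3 -0.3] t 22.2 j6 1.31
```

View pics/w5.png

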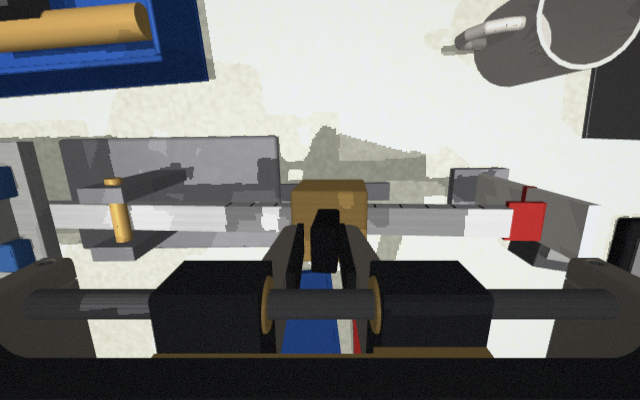

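Call:
{"method": "apply_moves", "body": {"commands": [0,-0.5,5,0,0.24,0,-1,10,0,0.24,0,-1,10,0,0.24,0,-1,10,0,0.24]}}

```text
clock: 22.65
ee_pos: [0.6414, -0.2219, 0.152]
tcp_rot: [-0.021, 0.03, 0.71, -0.704]
contact_force: [0.4, 0.1, -0.5]
gripper_width: 0.022
```

```bash
python3 -c "
from h import *
pointer();plan([])"
```

```text
ptr [185.77 221.09] 66 beam~ -0.079
now [ 0.6415 -0.222   0.1521] yaw -94.1 w 0.0223 F [-0.1  0.1  0.7] t 22.7 j6 1.29
```

Call:
{"method": "apply_moves", "body": {"commands": [0,0,5,0,0.24,0,1,10,0,0.24,0,3,15,0,0.24,0,3,15,0,0.24,0,3,15,0,0.24,0,3,15,0,0.24]}}

```text
clock: 23.3
ee_pos: [0.6404, -0.2375, 0.1492]
tcp_rot: [-0.021, 0.03, 0.709, -0.704]
contact_force: [0.2, 0.2, 0.1]
gripper_width: 0.0221
```

```bash
python3 -c "
from h import *
pointer();plan([])"
```

```text
ptr [186.97 226.04] 69 beam~ -0.01
now [ 0.6405 -0.2374  0.1492] yaw -94.1 w 0.022 F [ 1.1 -0.4 -0.4] t 23.4 j6 1.27
```

Call:
{"method": "apply_moves", "body": {"commands": [0,0,-2,0,0.26,0,-20,-2,0,0.28,0,-60,-2,0,0.28,0,-80,-2,0,0.28,0,-80,-2,0,0.28,0,-80,-2,0,0.28,0,-80,-2,0,0.28,0,-80,-2,0,0.28]}}

```text
clock: 24.15
ee_pos: [0.6387, -0.2356, 0.2276]
tcp_rot: [-0.021, 0.03, 0.71, -0.704]
contact_force: [-0.1, 0.5, -0.3]
gripper_width: 0.0257
```

```bash
python3 - <<'E'
from h import *
im=pointer('s6');pointer()
a=cv2.imread('pics/s3.png')
c=lambda i:cv2.resize(i[205:250,160:210],None,fx=7,fy=7,interpolation=cv2.INTER_CUBIC)
w=r.read_camera('wrist')
cv2.imwrite('pics/crop4.png',np.hstack([c(a),c(im)])); cv2.imwrite('pics/w6.png',w)
plan([])
E
```

```text
ptr [187.43 227.01] 67 beam~ 0.003
ptr [187.43 227.01] 67 beam~ 0.003
now [ 0.6391 -0.2358  0.2282] yaw -94.1 w 0.0256 F [ 0.7 -0.6 -0.2] t 24.3 j6 1.28
```

View pics/crop4.png

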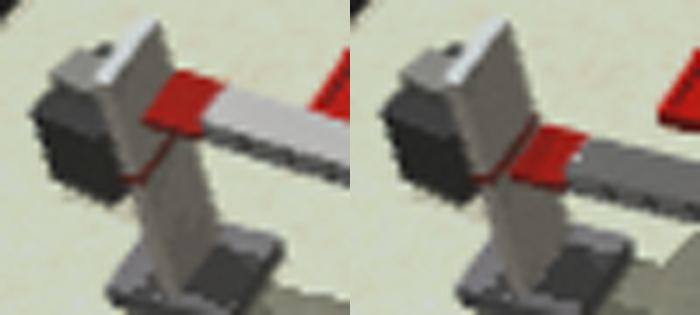

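The pointer in the right half, at about (545,155), lines up with the mark on the post to within a few enlarged pixels. The geometry (7.3 px above the −0.1 stop, 7.25 expected) agrees. I'll let it stand for 1.6 s.

Call:
{"method": "apply_moves", "body": {"commands": [0,-20,0,0,0.28,0,-20,0,0,0.28,0,-20,0,0,0.28,0,-20,0,0,0.28,0,-20,0,0,0.28,0,-20,0,0,0.28,0,-20,0,0,0.28,0,-20,0,0,0.28]}}

```text
clock: 25.1
ee_pos: [0.6388, -0.2359, 0.2481]
tcp_rot: [-0.021, 0.03, 0.71, -0.704]
contact_force: [-0.1, 0.5, -0.1]
gripper_width: 0.0259
```

Call:
{"method": "apply_moves", "body": {"commands": [0,0,0,0,0.28,0,0,0,0,0.28,0,0,0,0,0.28,0,0,0,0,0.28,0,0,0,0,0.28,0,0,0,0,0.28,0,0,0,0,0.28,0,0,0,0,0.28]}}

```text
clock: 25.9
ee_pos: [0.6389, -0.2359, 0.2481]
tcp_rot: [-0.021, 0.03, 0.71, -0.704]
contact_force: [-0.4, 0.1, -0.0]
gripper_width: 0.026
```

```bash
python3 - <<'E'
from h import *
pointer('s7'); ci=r.camera_info('wrist'); w=r.read_camera('wrist')
n,l,st,c=cv2.connectedComponentsWithStats((cv2.cvtColor(w,cv2.COLOR_BGR2GRAY)<28).astype(np.uint8)[80:260,250:420])
for i in range(1,n):
    if 100<st[i,4]<3000: print(c[i]+[250,80],st[i],p2w(ci,c[i]+[250,80],.16))
cv2.imwrite('pics/w7.png',w[60:280]); plan([])
wheads(z=.11)
E
```

```text
ptr [187.49 227.01] 68 beam~ 0.003
[323.20886076 196.24050633] [ 66  99  15  35 474] [[ 0.64416879 -0.23823634  0.16      ]]
[294.76439791 244.12041885] [ 36 144  15  36 382] [[ 0.59750528 -0.20672407  0.16      ]]
[346.78630137 244.49589041] [ 91 144  16  36 365] [[ 0.59355853 -0.25805654  0.16      ]]
now [ 0.6389 -0.2359  0.2481] yaw -94.1 w 0.0258 F [ 0.4 -0.   0.5] t 26.0 j6 1.28
blue [110.  57.] 13184 [ 0.7923 -0.0326]
blue [ 54. 166.] 936 [0.6874 0.0576]
blue [ 67. 222.] 795 [0.6229 0.0621]
blue [308. 266.] 916 [ 0.5469 -0.2129]
blue [246. 252.] 560 [ 0.5705 -0.141 ]
red [ 17. 170.] 806 [0.6867 0.1009]
red [432. 185.] 484 [ 0.6363 -0.3599]
red [ 24. 224.] 1000 [0.6236 0.1139]
red [398. 248.] 984 [ 0.5625 -0.3215]
red [337. 266.] 541 [ 0.5451 -0.2484]
```

View pics/w7.png

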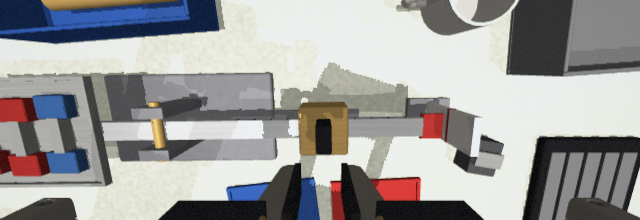

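```bash
python3 - <<'E'
from h import *
plan([(.642,-.2375,.15)],-94)
E
```

```text
now [ 0.6388 -0.2359  0.2481] yaw -94.1 w 0.0259 F [ 0.8  0.5 -0. ] t 26.1 j6 1.28
[np.float64(-3.3), np.float64(98.1), np.float64(1.4)] -0.1
```

Call:
{"method": "apply_moves", "body": {"commands": [-3,40,1.5,0,0.3,-3,70,1.5,0,0.3,-3,90,1.5,0,0.3,-3,97,1.5,0,0.3,-3,98,1.5,0,0.25]}}

```text
clock: 26.55
ee_pos: [0.6426, -0.2367, 0.1494]
tcp_rot: [-0.022, 0.029, 0.71, -0.704]
contact_force: [0.5, 0.1, 0.2]
gripper_width: 0.0234
```

Call:
{"method": "apply_moves", "body": {"commands": [0,0,-10,0,0.24,0,-3,-25,0,0.24,0,-3,-40,0,0.24,0,-2,-60,0,0.24,0,0,-80,0,0.24,0,2,-100,0,0.24,0,4,-120,0,0.24,0,4,-120,0,0.24]}}

```text
clock: 27.35
ee_pos: [0.6513, -0.1126, 0.146]
tcp_rot: [-0.021, 0.028, 0.711, -0.703]
contact_force: [0.4, 4.6, 1.5]
gripper_width: 0.0232
```

```bash
python3 - <<'E'
from h import *
cv2.imwrite('pics/w8.png',r.read_camera('wrist')); pointer('s8'); plan([])
E
```

```text
ptr [185.62 219.4 ] 68 beam~ -0.102
now [ 0.6513 -0.1141  0.1462] yaw -94.0 w 0.0221 F [-0.1  5.2  1.6] t 27.4 j6 1.45
```

View pics/w8.png

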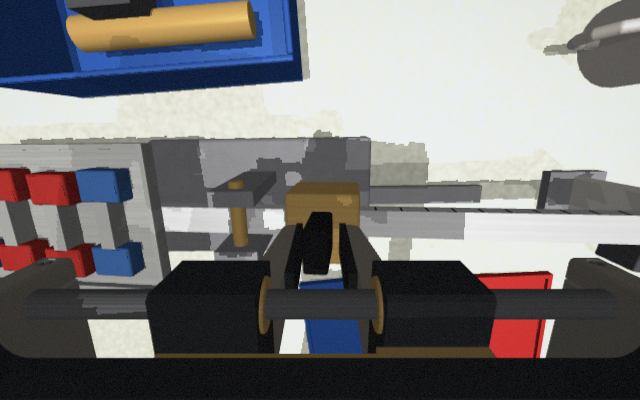

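Call:
{"method": "apply_moves", "body": {"commands": [0,1,-8,0,0.24,0,1,-14,0,0.24,0,1,-18,0,0.24,0,1,-18,0,0.24]}}

```text
clock: 27.85
ee_pos: [0.6524, -0.0955, 0.1452]
tcp_rot: [-0.021, 0.028, 0.711, -0.703]
contact_force: [-0.2, -0.1, 0.3]
gripper_width: 0.0222
```

Call:
{"method": "apply_moves", "body": {"commands": [0,0,-3,0,0.24,0,0,-6,0,0.24,0,0,-6,0,0.24]}}

```text
clock: 28.15
ee_pos: [0.6527, -0.0908, 0.1451]
tcp_rot: [-0.021, 0.028, 0.71, -0.703]
contact_force: [-0.2, -7.8, -1.8]
gripper_width: 0.026
```

Call:
{"method": "apply_moves", "body": {"commands": [0,0,-3,0,0.24,0,0,-5,0,0.24,0,0,-5,0,0.24]}}

```text
clock: 28.45
ee_pos: [0.653, -0.0873, 0.1451]
tcp_rot: [-0.021, 0.028, 0.709, -0.704]
contact_force: [-0.2, -7.5, -1.9]
gripper_width: 0.0333
```

Call:
{"method": "apply_moves", "body": {"commands": [0,0,0,0,0.24,0,0,0,0,0.24,0,0,0,0,0.24,0,0,0,0,0.24], "newtons": 20}}

```text
clock: 28.85
ee_pos: [0.6526, -0.0924, 0.1449]
tcp_rot: [0.021, -0.028, -0.707, 0.707]
contact_force: [-1.4, -23.2, -3.6]
gripper_width: 0.0223
```

Call:
{"method": "apply_moves", "body": {"commands": [0,0,4,0,0.3,0,-10,5,0,0.33,0,-60,5,0,0.33,0,-110,5,0,0.33,-20,-110,-80,0,0.33,-20,-110,-130,0,0.33,-20,-110,-130,0,0.33], "newtons": 50}}

```text
clock: 29.55
ee_pos: [0.681, 0.0391, 0.2568]
tcp_rot: [-0.021, 0.029, 0.707, -0.706]
contact_force: [0.5, 0.1, 0.1]
gripper_width: 0.0301
```

```bash
cat >> h.py <<'E'
def panbars(z0=.116,tilt=-.1):
    ci=r.camera_info('wrist');im=r.read_camera('wrist'); out=[]
    for c in('blue','red'):
        for b,st,_ in blobs(im,c,200):
            if st[4]>3500: continue
            X=p2w(ci,b,z0)[0]
            for _ in range(4):
                d=(X[:2]-PAN)@U+.175; X=p2w(ci,b,z0+tilt*d)[0]
            q=X[:2]-PAN; y=q@U; x=q@[U[1],-U[0]]
            if abs(x)<.065 and abs(y)<.105: print(c,X.round(4),'pan x,y',round(x,4),round(y,4),st[4])
    return im
E
python3 - <<'E'
from h import *
im=panbars(); cv2.imwrite('pics/w9.png',im)
plan([slot(-.0675,.13),slot(-.0675,.0955)],-94)
im=r.read_camera('top'); cv2.imwrite('pics/t9.png',im)
E
```

```text
blue [0.7039 0.0665 0.1044] pan x,y 0.0491 -0.0587 629
blue [0.6952 0.192  0.0919] pan x,y 0.0317 0.0659 624
blue [0.6425 0.0701 0.1044] pan x,y -0.0123 -0.0594 427
blue [0.6317 0.1962 0.0919] pan x,y -0.0319 0.0656 527
red [0.6936 0.1474 0.0964] pan x,y 0.0332 0.0213 638
red [0.6881 0.1026 0.1009] pan x,y 0.0308 -0.0238 626
red [0.63   0.1517 0.0964] pan x,y -0.0305 0.0211 545
red [0.6272 0.1138 0.1002] pan x,y -0.0307 -0.0169 302
now [0.6815 0.044  0.2564] yaw -93.8 w 0.0305 F [-0.1  3.   0.8] t 29.6 j6 1.7
[np.float64(28.3), np.float64(126.4), np.float64(-15.3)] 0.2
[np.float64(28.3), np.float64(160.9), np.float64(-15.3)] 0.2
```

View pics/w9.png

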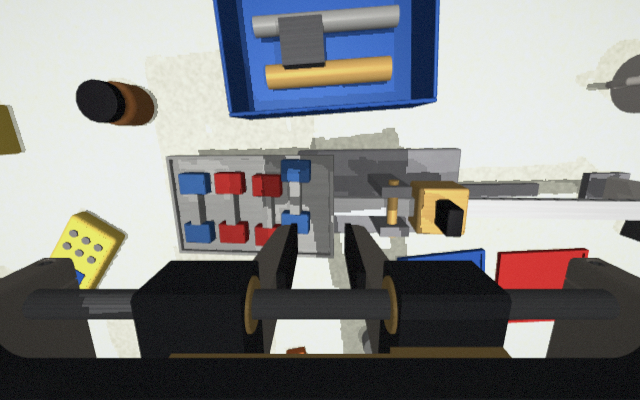

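The last blue bar (at (295,170)/(295,222)) has been knocked about 17 mm across the pan, towards its red neighbour. So I'll grasp it at x=0.665 with narrow fingers.

```bash
python3 - <<'E'
from h import *
panbars()
plan([(.665,.0665,.15),(.665,.0665,.115),(.665,.0665,.097)],-94)
E
```

```text
blue [0.7037 0.0667 0.1044] pan x,y 0.0489 -0.0586 624
blue [0.6953 0.192  0.0919] pan x,y 0.0318 0.0659 631
blue [0.6422 0.0706 0.1044] pan x,y -0.0127 -0.059 436
blue [0.6319 0.196  0.092 ] pan x,y -0.0318 0.0655 533
red [0.6934 0.1476 0.0964] pan x,y 0.033 0.0214 633
red [0.6882 0.1025 0.1009] pan x,y 0.0309 -0.0239 646
red [0.6301 0.1516 0.0964] pan x,y -0.0304 0.0211 551
red [0.6275 0.1145 0.1001] pan x,y -0.0305 -0.0162 279
now [0.6806 0.0388 0.2558] yaw -93.8 w 0.0304 F [-1.3  0.5 -0.4] t 29.7 j6 1.69
[np.float64(17.4), np.float64(105.8), np.float64(-26.6)] 0.2
[np.float64(17.4), np.float64(140.8), np.float64(-26.6)] 0.2
[np.float64(17.4), np.float64(158.8), np.float64(-26.6)] 0.2
```

Call:
{"method": "apply_moves", "body": {"commands": [17.4,50,-27.5,0.2,0.22,17.4,95,-27.5,0.2,0.22,17.4,120,-27.5,0.2,0.22,17.4,135,-27.5,0.2,0.22,17.4,138,-27.5,0.2,0.22]}}

```text
clock: 30.2
ee_pos: [0.6658, 0.0666, 0.1164]
tcp_rot: [-0.022, 0.028, 0.707, -0.707]
contact_force: [-0.2, 0.6, 1.2]
gripper_width: 0.02
```

```bash
python3 - <<'E'
from h import *
plan([(.665,.0675,.097)],-94)
cv2.imwrite('pics/w10.png',cv2.resize(panbars()[140:300,100:420],None,fx=2.5,fy=2.5))
E
```

```text
now [0.6658 0.0666 0.1164] yaw -94.0 w 0.02 F [-0.2  0.6  1.2] t 30.2 j6 1.74
[np.float64(0.8), np.float64(19.4), np.float64(-0.9)] -0.0
blue [0.7041 0.0674 0.1043] pan x,y 0.0492 -0.0578 1935
blue [0.6956 0.1906 0.092 ] pan x,y 0.0322 0.0645 1919
blue [0.6403 0.068  0.1047] pan x,y -0.0144 -0.0616 1073
blue [0.6351 0.1973 0.0918] pan x,y -0.0286 0.067 1145
red [0.694  0.1469 0.0964] pan x,y 0.0337 0.0208 1934
red [0.6887 0.1027 0.1009] pan x,y 0.0314 -0.0236 1899
```

View pics/w10.png

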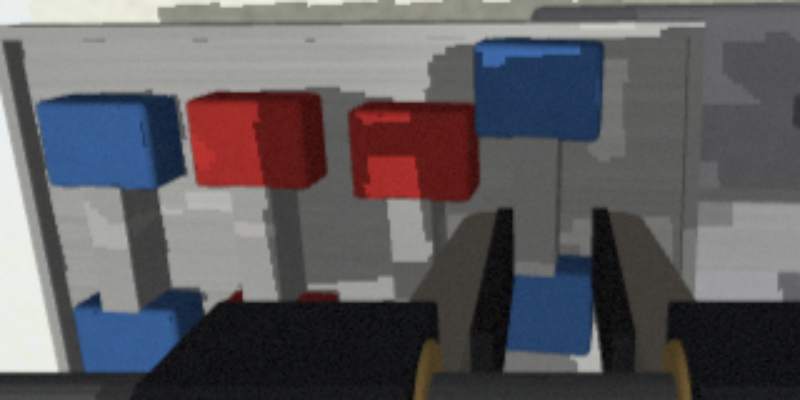

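Call:
{"method": "apply_moves", "body": {"commands": [0.5,8,-0.9,0,0.22,0.5,14,-0.9,0,0.22,0.5,16,-0.9,0,0.22]}}

```text
clock: 30.55
ee_pos: [0.6667, 0.0676, 0.1018]
tcp_rot: [-0.021, 0.029, 0.707, -0.706]
contact_force: [-0.7, -0.8, 0.5]
gripper_width: 0.0203
```

No contact below the head tops (0.104), so the fingers are in the waists. I'll go down 4 mm more, then close and lift.

Call:
{"method": "apply_moves", "body": {"commands": [0.5,3,0,0,0.22,0.5,4,0,0,0.22,0.5,4,0,0,0,0.5,4,0,0,0,0.5,4,0,0,0,0.5,4,0,0,0,0.5,4,0,0,0]}}

```text
clock: 31.25
ee_pos: [0.6665, 0.0682, 0.0982]
tcp_rot: [-0.021, 0.029, 0.707, -0.706]
contact_force: [-0.3, 5.1, 2.9]
gripper_width: 0.0108
```

Call:
{"method": "apply_moves", "body": {"commands": [0,-10,0,0,0,0,-40,0,0,0,0,-80,0,0,0,0,-90,0,0,0,0,-90,0,0,0]}}

```text
clock: 31.75
ee_pos: [0.6664, 0.0677, 0.19]
tcp_rot: [-0.02, 0.03, 0.707, -0.706]
contact_force: [-0.0, -0.2, -3.2]
gripper_width: 0.0112
```

```bash
cat >> h.py <<'E'
TR=dict(blue=(np.array([.474,-.1487]),2.3),red=(np.array([.4674,-.3099]),-1.5))
def tray(c,y,z,dx=0):
    m,a=TR[c]; a=np.radians(a); return (*(m+dx*np.array([np.cos(a),np.sin(a)])+y*np.array([-np.sin(a),np.cos(a)])),z)
E
python3 - <<'E'
from h import *
plan([tray('blue',.03,.12)],-90+2.3)
E
```

```text
now [0.6664 0.0677 0.19  ] yaw -94.1 w 0.0112 F [-0.  -0.2 -3.2] t 31.8 j6 1.74
[np.float64(180.0), np.float64(70.0), np.float64(199.7)] -6.4
```

Call:
{"method": "apply_moves", "body": {"commands": [186,0,200,-6.4,0,186,0,200,-6.4,0,186,0,200,-6.4,0,186,0,200,-6.4,0,186,0,200,-6.4,0,186,0,200,-6.4,0,186,40,200,-6.4,0,186,70,200,-6.4,0]}}

```text
clock: 32.55
ee_pos: [0.4657, -0.1191, 0.1147]
tcp_rot: [0.018, -0.009, 0.707, -0.707]
contact_force: [-0.2, 0.9, -2.3]
gripper_width: 0.0111
```

```bash
python3 - <<'E'
from h import *
plan([tray('blue',.03,.03,-.0065),tray('blue',.03,.011,-.0065)],-90+2.3)
ci=r.camera_info('wrist');im=r.read_camera('wrist');cv2.imwrite('pics/w11.png',im)
for n in TR:
    for b,st,m in blobs(im,n,1500): print(n,b,st,p2w(ci,[(st[0],st[1]),(st[0]+st[2],st[1]+st[3])],.007).round(3).tolist())
E
```

```text
now [ 0.4657 -0.1191  0.1147] yaw -87.8 w 0.0111 F [-0.2  0.9 -2.3] t 32.5 j6 1.27
[np.float64(-0.6), np.float64(84.7), np.float64(-0.1)] -0.1
[np.float64(-0.6), np.float64(103.7), np.float64(-0.1)] -0.1
blue [355.40501672 179.97331104] [  279   125   146   126 14950] [[0.535, -0.077, 0.007], [0.411, -0.233, 0.007]]
red [507.22345235 199.11946441] [  429   135   165   130 17252] [[0.532, -0.222, 0.007], [0.401, -0.419, 0.007]]
```

Call:
{"method": "apply_moves", "body": {"commands": [0,45,0,0,0,0,80,0,0,0,0,95,0,0,0,0,100,0,0,0,0,102,0,0,0]}}

```text
clock: 33.1
ee_pos: [0.4622, -0.1174, 0.0103]
tcp_rot: [0.015, -0.013, 0.708, -0.706]
contact_force: [-17.6, 6.0, 69.9]
gripper_width: 0.0115
```

Call:
{"method": "apply_moves", "body": {"commands": [0,-3,0,0,0,0,-3,0,0,0.33,0,-3,0,0,0.33,0,-3,0,0,0.33]}}

```text
clock: 33.5
ee_pos: [0.4619, -0.1173, 0.0129]
tcp_rot: [0.015, -0.014, 0.708, -0.706]
contact_force: [0.7, 0.6, 0.6]
gripper_width: 0.03
```

Call:
{"method": "apply_moves", "body": {"commands": [0,-40,0,0,0.33,0,-90,0,0,0.33,0,-140,0,0,0.33,0,-190,0,0,0.33,0,-190,0,0,0.33]}}

```text
clock: 34.0
ee_pos: [0.4653, -0.1191, 0.209]
tcp_rot: [0.018, -0.01, 0.707, -0.707]
contact_force: [0.8, -0.4, 0.0]
gripper_width: 0.0302
```

```bash
python3 - <<'E'
from h import *
ci=r.camera_info('wrist');im=r.read_camera('wrist');cv2.imwrite('pics/w12.png',im)
plan([slot(-.0225,.2),slot(-.0225,.13)],-94)
E
```

```text
now [ 0.4637 -0.1186  0.2059] yaw -87.7 w 0.0302 F [-1.   0.  -0.2] t 34.0 j6 1.27
[np.float64(-202.6), np.float64(5.9), np.float64(-216.7)] 6.3
[np.float64(-202.6), np.float64(75.9), np.float64(-216.7)] 6.3
```

View pics/w12.png

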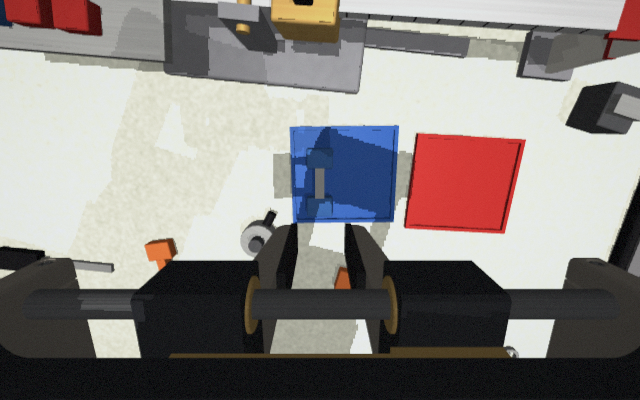

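The blue bar lies in the blue tray, with its waist at (320,183).

```bash
python3 - <<'E'
from h import *
ci=r.camera_info('wrist')
for q in([(291,127),(398,126),(395,219),(294,222)],[(415,134),(524,140),(507,232),(405,228)]):
    P=p2w(ci,q,.008);print(P[:,:2].round(4).tolist(),P.mean(0).round(4))
print('waist',p2w(ci,(320,183),.021))
E
```

```text
[[0.5308, -0.0781], [0.5375, -0.2138], [0.4136, -0.223], [0.4037, -0.084]] [ 0.4714 -0.1497  0.008 ]
[[0.5285, -0.2366], [0.5266, -0.3773], [0.401, -0.3809], [0.4011, -0.2383]] [ 0.4643 -0.3083  0.008 ]
waist [[ 0.46248011 -0.11771736  0.021     ]]
```

Call:
{"method": "apply_moves", "body": {"commands": [-200,0,-217,6.3,0.33,-200,0,-217,6.3,0.33,-200,0,-217,6.3,0.33,-200,0,-217,6.3,0.33,-200,0,-217,6.3,0.33,-200,0,-217,6.3,0.33,-200,0,-217,6.3,0.33,-200,0,-217,6.3,0.33]}}

```text
clock: 34.85
ee_pos: [0.6539, 0.1068, 0.205]
tcp_rot: [-0.023, 0.025, 0.707, -0.706]
contact_force: [-0.9, 0.2, 0.1]
gripper_width: 0.0304
```

```bash
python3 - <<'E'
from h import *
panbars()
plan([(.658,.106,.13),(.658,.106,.092)],-94)
E
```

```text
blue [0.6948 0.1931 0.0918] pan x,y 0.0312 0.067 876
blue [0.6317 0.1974 0.0918] pan x,y -0.032 0.0668 743
red [0.6931 0.1491 0.0962] pan x,y 0.0325 0.0229 889
red [0.6878 0.1043 0.1007] pan x,y 0.0304 -0.0222 889
red [0.6322 0.1548 0.0961] pan x,y -0.0286 0.0243 623
red [0.6247 0.1087 0.1007] pan x,y -0.0328 -0.0222 760
now [0.6535 0.106  0.2055] yaw -94.0 w 0.0308 F [ 0.1 -0.8 -0.3] t 34.9 j6 1.8
[np.float64(-4.5), np.float64(75.5), np.float64(-0.3)] 0.0
[np.float64(-4.5), np.float64(113.5), np.float64(-0.3)] 0.0
```

Call:
{"method": "apply_moves", "body": {"commands": [-3,45,0,0,0.33,-3,85,0,0,0.33,-3,105,0,0,0.33,-3,112,0,0,0.33,-3,112,0,0,0,-3,112,0,0,0,-3,112,0,0,0,-3,112,0,0,0]}}

```text
clock: 35.7
ee_pos: [0.6578, 0.1058, 0.0951]
tcp_rot: [-0.022, 0.027, 0.707, -0.706]
contact_force: [0.0, -0.8, 3.7]
gripper_width: 0.0108
```

Call:
{"method": "apply_moves", "body": {"commands": [0,0,0,0,0,0,-10,0,0,0,0,-40,0,0,0,0,-80,0,0,0,0,-100,0,0,0,0,-100,0,0,0]}}

```text
clock: 36.3
ee_pos: [0.6592, 0.1061, 0.1993]
tcp_rot: [-0.02, 0.029, 0.708, -0.706]
contact_force: [0.1, 0.5, -2.8]
gripper_width: 0.0112
```

```bash
python3 - <<'E'
from h import *
plan([tray('red',.03,.19)],-90-1.5)
E
```

```text
now [0.6592 0.1061 0.1993] yaw -94.0 w 0.0112 F [ 0.1  0.5 -2.8] t 36.3 j6 1.8
[np.float64(163.9), np.float64(9.3), np.float64(398.3)] -2.5
```

Call:
{"method": "apply_moves", "body": {"commands": [164,0,398,-2.5,0,164,0,398,-2.5,0,164,0,398,-2.5,0,164,0,398,-2.5,0,164,0,398,-2.5,0,164,0,398,-2.5,0,164,0,398,-2.5,0,164,0,398,-2.5,0]}}

```text
clock: 37.1
ee_pos: [0.479, -0.2545, 0.1947]
tcp_rot: [-0.005, 0.013, 0.708, -0.706]
contact_force: [-0.1, -0.1, -3.5]
gripper_width: 0.0111
```

```bash
python3 - <<'E'
from h import *
plan([tray('red',.03,.03),tray('red',.03,.013)],-90-1.5)
E
```

```text
now [ 0.479  -0.2545  0.1947] yaw -91.4 w 0.0111 F [-0.1 -0.1 -3.5] t 37.1 j6 1.09
[np.float64(10.2), np.float64(164.7), np.float64(25.6)] 0.1
[np.float64(10.2), np.float64(181.7), np.float64(25.6)] 0.1
```

Call:
{"method": "apply_moves", "body": {"commands": [10,10,25.5,0,0,10,50,25.5,0,0,10,95,25.5,0,0,10,130,25.5,0,0,10,155,25.5,0,0,10,168,25.5,0,0,10,174,25.5,0,0,10,177,25.5,0,0]}}

```text
clock: 37.9
ee_pos: [0.4704, -0.2792, 0.0173]
tcp_rot: [-0.005, 0.013, 0.708, -0.706]
contact_force: [0.2, -0.4, -2.8]
gripper_width: 0.0109
```

Call:
{"method": "apply_moves", "body": {"commands": [3,3,0,0,0,3,4,0,0,0]}}

```text
clock: 38.1
ee_pos: [0.47, -0.2801, 0.0157]
tcp_rot: [-0.003, 0.015, 0.708, -0.707]
contact_force: [0.0, 3.0, 17.3]
gripper_width: 0.0111
```

Call:
{"method": "apply_moves", "body": {"commands": [0,0,0,0,0.33,0,0,0,0,0.33,0,0,0,0,0.33,0,-20,0,0,0.33,0,-70,0,0,0.33,0,-120,0,0,0.33,0,-170,0,0,0.33,0,-190,0,0,0.33]}}

```text
clock: 38.9
ee_pos: [0.4686, -0.2815, 0.2108]
tcp_rot: [0.001, -0.017, -0.706, 0.708]
contact_force: [0.3, -0.3, -0.4]
gripper_width: 0.0303
```

```bash
python3 - <<'E'
from h import *
plan([(.662,.152,.2)],-94)
wheads(z=.021)
E
```

```text
now [ 0.4686 -0.2815  0.2108] yaw -91.5 w 0.0303 F [ 0.3 -0.3 -0.4] t 38.9 j6 1.04
[np.float64(-182.2), np.float64(10.8), np.float64(-438.3)] 2.5
blue [223. 178.] 9371 [ 0.479  -0.1561]
red [419.  16.] 972 [ 0.6601 -0.3994]
red [343. 180.] 9367 [ 0.4728 -0.3107]
```

Call:
{"method": "apply_moves", "body": {"commands": [-182,0,-438,2.5,0.33,-182,0,-438,2.5,0.33,-182,0,-438,2.5,0.33,-182,0,-438,2.5,0.33,-182,0,-438,2.5,0.33,-182,0,-438,2.5,0.33,-182,0,-438,2.5,0.33,-182,0,-438,2.5,0.33]}}

```text
clock: 39.75
ee_pos: [0.6321, 0.0859, 0.2133]
tcp_rot: [0.016, -0.032, -0.706, 0.708]
contact_force: [0.3, -1.0, -0.5]
gripper_width: 0.0304
```

```bash
python3 - <<'E'
from h import *
panbars()
plan([(.662,.152,.2)],-94)
E
```

```text
blue [0.694  0.1927 0.0919] pan x,y 0.0304 0.0665 838
blue [0.6311 0.197  0.0919] pan x,y -0.0326 0.0664 749
red [0.6926 0.1484 0.0963] pan x,y 0.0321 0.0222 860
red [0.6294 0.1526 0.0963] pan x,y -0.0312 0.0219 766
now [0.635  0.0923 0.2135] yaw -93.8 w 0.0301 F [0.7 3.9 0.5] t 39.8 j6 1.78
[np.float64(-22.9), np.float64(13.5), np.float64(-61.3)] 0.2
```

Call:
{"method": "apply_moves", "body": {"commands": [-22,0,-59.8,0.2,0.33,-22,20,-59.8,0.2,0.33,-22,65,-59.8,0.2,0.33,-22,95,-59.8,0.2,0.33,-22,115,-59.8,0.2,0.33,-22,124,-59.8,0.2,0.33,-22,124,-59.8,0.2,0.33]}}

```text
clock: 40.5
ee_pos: [0.6631, 0.15, 0.0887]
tcp_rot: [-0.017, 0.033, 0.707, -0.707]
contact_force: [0.2, 0.2, 0.1]
gripper_width: 0.0305
```

Call:
{"method": "apply_moves", "body": {"commands": [0,0,0,0,0,0,0,0,0,0,0,0,0,0,0,0,0,0,0,0,0,-10,0,0,0,0,-50,0,0,0,0,-100,0,0,0,0,-110,0,0,0]}}

```text
clock: 41.3
ee_pos: [0.6633, 0.1505, 0.2053]
tcp_rot: [-0.014, 0.036, 0.707, -0.706]
contact_force: [0.7, 0.9, -2.1]
gripper_width: 0.0108
```

```bash
python3 - <<'E'
from h import *
plan([tray('red',-.03,.19)],-90-1.5)
E
```

```text
now [0.6633 0.1505 0.2053] yaw -94.1 w 0.0108 F [ 0.7  0.9 -2.1] t 41.3 j6 1.87
[np.float64(161.5), np.float64(15.3), np.float64(503.1)] -2.6
```

Call:
{"method": "apply_moves", "body": {"commands": [162,0,503,-2.6,0,162,0,503,-2.6,0,162,0,503,-2.6,0,162,0,503,-2.6,0,162,0,503,-2.6,0,162,0,503,-2.6,0,162,0,503,-2.6,0,162,0,503,-2.6,0]}}

```text
clock: 42.1
ee_pos: [0.5114, -0.2233, 0.1984]
tcp_rot: [0.002, 0.02, 0.707, -0.706]
contact_force: [0.6, 0.3, -3.1]
gripper_width: 0.0112
```

```bash
python3 - <<'E'
from h import *
plan([tray('red',-.03,.03),tray('red',-.03,.016)],-90-1.5)
E
```

```text
now [ 0.5114 -0.2233  0.1984] yaw -91.4 w 0.0112 F [ 0.6  0.3 -3.1] t 42.1 j6 1.17
[np.float64(41.8), np.float64(168.4), np.float64(117.7)] 0.1
[np.float64(41.8), np.float64(182.4), np.float64(117.7)] 0.1
```

Call:
{"method": "apply_moves", "body": {"commands": [41,0,118,0,0,41,0,118,0,0,41,0,118,0,0,41,40,118,0,0,41,85,118,0,0,41,130,118,0,0,41,155,118,0,0,41,165,118,0,0]}}

```text
clock: 42.9
ee_pos: [0.4702, -0.3386, 0.029]
tcp_rot: [0.0, 0.018, 0.709, -0.705]
contact_force: [-0.3, -1.0, -2.7]
gripper_width: 0.0107
```

Call:
{"method": "apply_moves", "body": {"commands": [3,7,0,0,0,3,12,0,0,0,3,14,0,0,0]}}

```text
clock: 43.2
ee_pos: [0.4675, -0.3387, 0.0157]
tcp_rot: [0.0, 0.018, 0.708, -0.706]
contact_force: [-6.1, -1.4, 10.5]
gripper_width: 0.0109
```

Call:
{"method": "apply_moves", "body": {"commands": [0,0,0,0,0.33,0,0,0,0,0.33,0,0,0,0,0.33,0,-20,0,0,0.33,0,-70,0,0,0.33,0,-120,0,0,0.33,0,-170,0,0,0.33,0,-190,0,0,0.33]}}

```text
clock: 44.0
ee_pos: [0.4646, -0.3409, 0.2113]
tcp_rot: [-0.002, -0.02, -0.707, 0.707]
contact_force: [0.2, 0.3, -0.6]
gripper_width: 0.03
```

```bash
python3 - <<'E'
from h import *
plan([(.6635,.1965,.2)],-94)
E
```

```text
now [ 0.4646 -0.3409  0.2113] yaw -91.4 w 0.03 F [ 0.2  0.3 -0.6] t 44.0 j6 0.94
[np.float64(-185.5), np.float64(11.3), np.float64(-542.2)] 2.6
```

Call:
{"method": "apply_moves", "body": {"commands": [-185,0,-542,2.6,0.4,-185,0,-542,2.6,0.4,-185,0,-542,2.6,0.4,-185,0,-542,2.6,0.4,-185,0,-542,2.6,0.4,-185,0,-542,2.6,0.4,-185,0,-542,2.6,0.4,-185,0,-542,2.6,0.4]}}

```text
clock: 44.8
ee_pos: [0.6033, 0.0374, 0.2145]
tcp_rot: [-0.013, 0.037, 0.707, -0.706]
contact_force: [1.4, -0.5, 0.6]
gripper_width: 0.0366
```

```bash
python3 - <<'E'
from h import *
panbars();pointer()
plan([(.6635,.196,.2),(.6635,.196,.085)],-94)
E
```

```text
blue [0.6936 0.1911 0.092 ] pan x,y 0.0301 0.0649 912
blue [0.6306 0.1957 0.092 ] pan x,y -0.033 0.065 791
ptr [185.62 219.4 ] 68 beam~ -0.102
now [0.6046 0.0405 0.2145] yaw -93.8 w 0.0368 F [ 0.6 -0.5 -0.2] t 44.9 j6 1.7
[np.float64(-48.5), np.float64(14.5), np.float64(-159.1)] 0.2
[np.float64(-48.5), np.float64(129.5), np.float64(-159.1)] 0.2
```

Call:
{"method": "apply_moves", "body": {"commands": [-47.5,0,-158,0.2,0.4,-47.5,0,-158,0.2,0.4,-47.5,0,-158,0.2,0.4,-47.5,20,-158,0.2,0.4,-47.5,60,-158,0.2,0.4,-47.5,95,-158,0.2,0.4,-47.5,120,-158,0.2,0.4,-47.5,129,-158,0.2,0.4]}}

```text
clock: 45.7
ee_pos: [0.6652, 0.194, 0.0849]
tcp_rot: [-0.014, 0.035, 0.707, -0.706]
contact_force: [-0.2, 0.8, -0.2]
gripper_width: 0.0366
```

Call:
{"method": "apply_moves", "body": {"commands": [0,1,0,0,0.4,0,1,0,0,0,0,1,0,0,0,0,1,0,0,0,0,1,0,0,0,0,-20,0,0,0,0,-70,0,0,0,0,-110,0,0,0]}}

```text
clock: 46.5
ee_pos: [0.6613, 0.1936, 0.1963]
tcp_rot: [-0.014, 0.035, 0.707, -0.707]
contact_force: [0.2, -0.5, -2.1]
gripper_width: 0.0116
```

```bash
python3 - <<'E'
from h import *
plan([tray('blue',-.03,.2)],-90+2.3)
E
```

```text
now [0.6613 0.1936 0.1963] yaw -94.0 w 0.0116 F [ 0.2 -0.5 -2.1] t 46.5 j6 1.93
[np.float64(159.9), np.float64(-3.7), np.float64(384.3)] -6.3
```

Call:
{"method": "apply_moves", "body": {"commands": [160,-4,384,-6.3,0,160,-4,384,-6.3,0,160,-4,384,-6.3,0,160,-4,384,-6.3,0,160,-4,384,-6.3,0,160,-4,384,-6.3,0,160,-4,384,-6.3,0,160,-4,384,-6.3,0]}}

```text
clock: 47.3
ee_pos: [0.4809, -0.1652, 0.1954]
tcp_rot: [-0.025, 0.004, -0.706, 0.708]
contact_force: [0.9, -1.3, -2.4]
gripper_width: 0.0115
```

```bash
python3 - <<'E'
from h import *
plan([tray('blue',-.03,.03),tray('blue',-.03,.016)],-90+2.3)
E
```

```text
now [ 0.4809 -0.1652  0.1954] yaw -87.6 w 0.0115 F [ 0.9 -1.3 -2.4] t 47.3 j6 1.18
[np.float64(6.3), np.float64(165.4), np.float64(13.3)] 0.1
[np.float64(6.3), np.float64(179.4), np.float64(13.3)] 0.1
```

Call:
{"method": "apply_moves", "body": {"commands": [6,10,13.3,0,0,6,55,13.3,0,0,6,100,13.3,0,0,6,135,13.3,0,0,6,158,13.3,0,0,6,165,13.3,0,0,6,165,13.3,0,0]}}

```text
clock: 48.0
ee_pos: [0.4797, -0.1788, 0.0298]
tcp_rot: [-0.024, 0.005, -0.706, 0.707]
contact_force: [-0.3, -0.2, -2.5]
gripper_width: 0.0106
```

Call:
{"method": "apply_moves", "body": {"commands": [2,7,0,0,0,2,12,0,0,0,2,14,0,0,0]}}

```text
clock: 48.3
ee_pos: [0.4784, -0.1792, 0.0162]
tcp_rot: [-0.025, 0.005, -0.706, 0.708]
contact_force: [-4.6, -3.8, 11.9]
gripper_width: 0.0112
```

Contact; release, rise and swing back clear of the top view.

Call:
{"method": "apply_moves", "body": {"commands": [0,0,0,0,0.33,0,0,0,0,0.33,0,0,0,0,0.33,0,-20,0,0,0.33,0,-70,0,0,0.33,0,-120,0,0,0.33,0,-170,0,0,0.33,0,-190,0,0,0.33]}}

```text
clock: 49.1
ee_pos: [0.4749, -0.1796, 0.2112]
tcp_rot: [-0.027, 0.002, -0.705, 0.709]
contact_force: [0.8, 0.2, 0.2]
gripper_width: 0.0302
```

Call:
{"method": "apply_moves", "body": {"commands": [130,0,350,0,0.33,130,0,350,0,0.33,130,0,350,0,0.33,130,0,350,0,0.33,130,0,350,0,0.33,130,0,350,0,0.33,130,0,350,0,0.33,130,0,350,0,0.33]}}

```text
clock: 49.9
ee_pos: [0.3581, -0.5384, 0.2087]
tcp_rot: [-0.026, 0.002, -0.705, 0.709]
contact_force: [1.2, 0.9, -0.1]
gripper_width: 0.03
```

```bash
python3 - <<'E'
from h import *
plan([]); pointer('s13')
im=r.read_camera('top'); s=cv2.imread('pics/s13.png')
a=cv2.resize(im[90:230,280:480],(800,560),interpolation=cv2.INTER_CUBIC)
cv2.imwrite('pics/crop13.png',np.vstack([cv2.resize(im[95:215,300:480],(500,333),interpolation=cv2.INTER_CUBIC),cv2.resize(s[185:280,160:310],(500,265),interpolation=cv2.INTER_CUBIC)]))
E
```

```text
now [ 0.3581 -0.5384  0.2087] yaw -87.7 w 0.03 F [ 1.2  0.9 -0.1] t 49.9 j6 0.52
ptr [187.12 226.84] 68 beam~ 0.001
```

The picture limit is reached, so I'll check the bars in the trays numerically: the bare waists show up as low saturation inside the coloured trays.

```bash
python3 - <<'E'
from h import *
im=r.read_camera('top'); ci=r.camera_info('top')
hsv=cv2.cvtColor(im,cv2.COLOR_BGR2HSV)
for n,(m,a) in TR.items():
    q=w2p(ci,[tray(n,y,.008,x) for x,y in((-.054,-.058),(.054,-.058),(.054,.058),(-.054,.058))]).astype(np.int32)
    k=np.zeros(im.shape[:2],np.uint8); cv2.fillConvexPoly(k,q,1)
    g=((hsv[...,1]<110)&(k>0)).astype(np.uint8)
    nn,l,st,c=cv2.connectedComponentsWithStats(g)
    for i in range(1,nn):
        if st[i,4]>5:
            X=p2w(ci,c[i],.021)[0][:2]-m; t=np.radians(a); print(n,'waist in tray x,y',(X@[np.cos(t),np.sin(t)]).round(4),(X@[-np.sin(t),np.cos(t)]).round(4),st[i])
# bars left on bench area / decoys
for c in('blue','red'):
    for b,st,_ in blobs(im,c,30):
        if st[4]<150 and 150<b[0]<340: print(c,b)
old=cv2.imread('pics/top0.png'); d=cv2.absdiff(im,old).max(2)>60
for nme,(u,v) in dict(cell=(331,215),pendant=(176,152),jaw=(473,154),caliper=(225,235)).items(): print(nme,d[v-14:v+14,u-14:u+14].sum())
E
```

```text
blue waist in tray x,y 0.0009 -0.0307 [376 179   7  14  71]
blue waist in tray x,y -0.007 0.033 [352 183   9  14  68]
blue waist in tray x,y -0.0455 -0.0268 [374 201  10   1  10]
blue waist in tray x,y -0.0523 0.0327 [355 204   8   1   8]
red waist in tray x,y 0.0006 0.0313 [410 182   6  13  54]
red waist in tray x,y -0.0011 -0.0269 [430 183   6  14  68]
cell 0
pendant 0
jaw 0
caliper 0
```

```bash
python3 - <<'E'
from h import *
pointer(); print(r.sign_off())
E
```

```text
ptr [187.12 226.84] 68 beam~ 0.001
the job is handed in; nothing more can be done
None
```

The job is done and handed in at about 50 s of the 210 s allowed; the sign-off gave no verdict.

**Weighing:** I laid all four bars (two red, two blue) in the pan and let go. I then slid the counterpoise out to about 0.137 m. The beam stood level by itself, with a camera reading of about 0.003 rad, held for more than 1.5 s with the arm off it.

**Returning:** I pushed the counterpoise home against its stop (about 23 N, no further movement) and moved each bar to the tray of its own colour.

**Last checks:**
- **Bars:** two bar waists lie in each tray, within 7 mm along and 33 mm across of the middle. The limits are 24 mm and 52 mm.
- **Counterpoise:** the empty beam reads about 0.001 rad, which fits the counterpoise being home.
- **Bystanders:** the image patches around the load cell, pendant, jaw and caliper are unchanged.

**What did not go to plan:**
- The counterpoise seemed to start about 17 mm out rather than home.
- One blue bar was found shifted about 17 mm in the pan after the weighing, so I picked it up off-centre.
- When I set that bar down in the tray, the wrist force briefly reached 70 N (limit 120 N).
- The picture limit was used up before the final view, so the last checks of the trays were numerical only.

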